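# Show a specimen case to the copy-stand camera

### The arm

A 6-joint arm with a two-finger parallel gripper is mounted at the origin on the work surface. World frame = base frame: x ahead of the robot, y to its left, z up, the work surface at z = 0. Lengths are in mm, angles in rad, forces in N, time in s.
With the tool pointing down it reaches from about 400 to 925 mm from the base axis. Payload 12.5 kg.
Tool frame: the origin (TCP) lies at the very end of the fingers, on their centre line; the grasp point (between the pads) lies env.grip_point_offset behind it (env.grip_point_offset is the distance from the TCP to the grasp point, in mm); y points along the fingers, z is the direction in which the jaws open and shut, and the axes are right-handed (so a half turn about y gives the same grasp; the last joint's range is limited). The gripper opens to 95 mm and grips with 3 to 60 N. Pads are 20 mm wide; open, the fingers measure 119 mm over their backs; the gripper's body (75 mm by 180 mm) begins 59 mm behind the grasp point.
Start: joints at [-1.437, 0.491, 1.559, -0, 1.092, -0.106], TCP at [148.465, -607.128, 214.661] pointing down, gripper open.
Joint ranges: [-3.1, 3.1], [-0.84, 2.19], [0.05, 2.79], [-1.13, 4.28], [0.06, 2.93], [-2.69, 2.69]. Speed limits (rad/s): [2.22, 2.22, 2.79, 3.14, 3.14, 3.14].

### API

Orientations are given as [roll, pitch, yaw] about the fixed x, y, z axes, in that order (R = Rz(yaw) Ry(pitch) Rx(roll)).
In Python, from cell import readout, read_camera, env, nets gives the robot as it stands.
- The arm moves only by the tool apply_moves, never from a script. Its argument "increments" is a list of rows, each a list of 3 entries, a list of its own where there are three numbers: the shift along the tool's x, y, z in cm, then the turn, a rotation vector about the tool's x, y, z in degrees, then the finger opening in cm, from 0 to 9.51. A call has exactly 5 rows; each row shifts and turns the pose as measured when the row begins, along the tool's axes as they then stand; what a row does not reach is not made up. A row lasts 1/8 s, in which the tool goes at most 62.5 mm and 10.7 degrees, less where a joint would pass 70% of its speed; a pose out of reach is approached as far as the arm can. A call with a gripper value outside its range is refused whole. The fingers move at their own pace and stop on an object; the grip force is fixed at half the most. Time passes only in rows, so rows that do not move let the fingers close, or fill a call up. It gives the time, the measured TCP pose, the force and the opening at its end, in the units of the state.
- readout.state(): the state, without advancing time (a new reading comes with each control period).
- read_camera(name): name is "scene" or "top" or "wrist"; returns a dict with "img" (480x640x3 uint8, red, green, blue), "vfov" (degrees; the focal length in pixels is half the picture's height over the tangent of half this angle, whatever the lens; pixels are square), "cx", "cy" (the principal point, pixels), "distortion" ([k1, k2, p1, p2, k3] as OpenCV has them; the pictures are not rectified), "rvec" (rotation vector, rad) and "tvec" (3), from world to camera coordinates, as OpenCV has them; the wrist camera has in their place "mount" (4x4, takes a point from camera to tool coordinates, whose origin is the TCP and whose axes are the tool frame's). Camera axes: x right, y down, z forward; pixel columns grow to the right and rows downward; lengths in mm; the calibration is good to about 2 mm. A picture is of the moment at which its call begins: read the wrist's pose just before it. There is no depth.
- env.job_done(): hands the job in, once; it reports no verdict.
Trained networks look in a picture, given as the dict that the camera call returned (one of the last four; its "shot" number tells which), for a name from the list of things; names that differ only in an ending like _2 or _b are one class to them, and where a whole thing is asked for, a point or a joint stands for the part that bears it (a point fixed in the world has none). Each returns a list of dicts, best first, with "confidence" (0 to 1); they miss things now and then, are a little off and sometimes report something else, mostly with a low value. They report only what shows in the picture. A call takes as long as a camera call. They do not tell look-alikes from the thing itself.
- nets.look_for(picture, thing): "point" ([x, y, z] in mm, in the coordinates of the camera as it stood for that picture, good to about 4 mm: the middle of the surface that is visible of it).
- nets.mark_of(picture, thing): "point" ([x, y, z] in mm, in the coordinates of the camera as it stood for that picture, good to about 4 mm: a listed point, or the origin of a listed thing).
The state is a dict: "t": time; "joints": joint angles; "qvel": joint speeds; "tau": joint torques, N m; "eef_pos": TCP position; "tcp_rot": TCP orientation; "ft_force": force on the tool from outside, world axes, zero at the start; "moment": the same for the moment, N m; "opening": opening from 0.0 (shut) to 1.0 (fully open).
Only numpy, scipy, OpenCV 4.12 (cv2) and the standard library are available. Lean on these libraries where they do the work, as an engineer would, in place of code of your own. Each camera call takes 0.05 s, during which the arm holds its last target. There are 200 camera calls.

### The job

The flat specimen case with the tab has to be photographed standing up, with no gripper in front of its window. Lean it on the easel first, foot centred on the ledge, tab up and window outwards, and let go; then take it again by the tab end from above, hold it upright and still for two full seconds with its window square to the camera lens and the middle of its foot about 10 mm above the pointer's tip, and lean it back on the easel in the same way. Leave the case without a tab and all the other things on the desk where they are.

Things in the scene. Friction and masses are not known exactly. Their poses are not given: they have to be found in the camera images.
- case: The case to show: flat grey box 100 x 62 x 14 mm, about 120 g, with a tab 30 mm wide and 14 mm thick that sticks out 18 mm from the middle of one short side (its top). Origin: centre of the underside of the 100 x 62 box. x to the tab, y across the width, z out of the window (white panel with three brown stones). Starts flat on the desk, window up, tab roughly away from the robot.
- case_foot (a point): Middle of the case's foot, the 62 x 14 mm end face farthest from the tab: at (-50, 0, 7) mm in the case's frame; same axes as the case.
- case_tab (a point): Centre of the case's tab, at (58, 0, 7) mm in the case's frame; the tab ends at x = 68 mm.
- easel: Fixed wooden easel. Origin on the desk; x to its back, y along the ledge, z up. Board 40 mm wide, 55 degrees from level (top to the back), reaching 68 mm up from the ledge: a leaning case stands free above it. Ledge square to the board, 90 mm wide; its lip, 8 mm high, begins 24 mm from the board. Corner of board and ledge at (-50, 0, 28) mm. Base x -90..60 mm, 10 mm high; strut at the back.
- easel_seat (a point): Where the middle of the foot of the leaning case (point case_foot) belongs: on the ledge, 7 mm out from the board; axes of the easel's body.
- camera_stand: Fixed camera stand. Origin on the desk under the pointer; z up; the black camera is on the -y side and looks along +y. Steel base 100 mm wide, 12 mm high, y from -340 to 40 mm. On it the pointer, an 8 mm rod with a 12 mm ball, 120 mm high in all, and the camera on a column 262 mm high at y = -290 mm.
- pointer_tip (a point): Top of the pointer's ball, (0, 0, 120) mm in the stand's frame; same axes. The foot of the case is held about 10 mm above it.
- lens (a point): Centre of the lens front, (0, -175, 180) mm in the stand's frame. The window must face it: the case's z along the stand's -y.
- plain_case: Bystander: the same case without a tab, 100 x 62 x 14 mm, lying on the desk. Origin: centre of its underside.
- lens_cap: Bystander: black lens cap, 58 mm across, 12 mm high. Origin: centre of its underside.
- scale_bar: Bystander: aluminium scale bar 120 x 22 x 10 mm, long in x. Origin: centre of its underside.
- brush: Bystander: dusting brush lying along its x.
- mouse: Bystander: black computer mouse, about 95 x 62 x 37 mm.
- mug: Bystander: white mug 76 mm across, 85 mm high. Origin: centre of its underside.
There are look-alikes about, which are no part of the job. Leave any red look-alike of the case alone. What is shaped like the easel but turquoise is not meant.

How it is judged:
By the outcome, as a careful person would: the job done as asked, in the order asked, and still so for the second after the job is handed in, with the robot touching nothing.
It also fails if it takes over 72 s, if anything falls off the work surface, if the arm or the gripper's body presses on something with over 40 N, if the wrist force passes 120 N, or if a joint passes its speed limit or range.

## Working session

There is one attempt and no reset: what is moved stays moved. The work goes in short steps, Python scripts to look and compute and a tool call to move; the robot and the scene stay as the last step left them, time stands still between calls to the robot, and variables do not carry over. Pictures are saved under pics/ and viewed, about 8 in all and at most 12, crops included, and the job is handed in when it is done.

Besides the shell and the picture viewer there is one more tool, called after "Emit:" by a JSON object that holds its "op" and its "data", one argument or row to a line. apply_moves: Moves the arm, as the interface text tells. Its arguments: {"type":"object","properties":{"increments":{"type":"array"}},"required":["increments"]}

```bash
ls; mkdir -p pics
cat > h.py <<'E'
import numpy as np, cv2
from scipy.spatial.transform import Rotation as Ro
from cell import readout, read_camera, env, nets
def toolT():
    s=readout.state(); T=np.eye(4); T[:3,:3]=Ro.from_euler('xyz',s['tcp_rot']).as_matrix(); T[:3,3]=s['eef_pos']; return T
def shot(n,fn=None):
    T=toolT(); p=read_camera(n)
    if 'mount' in p: p['c2w']=T@np.array(p['mount'])
    else:
        M=np.eye(4); M[:3,:3]=cv2.Rodrigues(np.array(p['rvec'],float))[0]; M[:3,3]=np.array(p['tvec']).ravel(); p['c2w']=np.linalg.inv(M)
    f=240/np.tan(np.radians(p['vfov'])/2); p['K']=np.array([[f,0,p['cx']],[0,f,p['cy']],[0,0,1.]])
    if fn: cv2.imwrite('pics/'+fn,cv2.cvtColor(p['img'],cv2.COLOR_RGB2BGR))
    return p
def w(p,x): return (p['c2w']@np.r_[x,1])[:3]
def proj(p,X):
    M=np.linalg.inv(p['c2w']); return cv2.projectPoints(np.array(X,float).reshape(-1,3),cv2.Rodrigues(M[:3,:3])[0],M[:3,3],p['K'],np.array(p['distortion'],float))[0].reshape(-1,2)
def pix2w(p,uv,z):
    d=cv2.undistortPoints(np.array(uv,float).reshape(-1,1,2),p['K'],np.array(p['distortion'],float)).reshape(-1,2)
    r=np.c_[d,np.ones(len(d))]@p['c2w'][:3,:3].T; o=p['c2w'][:3,3]
    return o+r*((z-o[2])/r[:,2])[:,None]
E
python3 - <<'E'
from h import *
print(readout.state(), env.grip_point_offset)
for c in ['scene','top']:
    p=shot(c,c+'0.png'); print(c,p['c2w'].round(3).tolist())
    q={k:v for k,v in p.items() if k not in('c2w','K')}
    for t in ['case','case_foot','case_tab','easel','easel_seat','camera_stand','pointer_tip','lens','plain_case','lens_cap','scale_bar','brush','mouse','mug']:
        for r in nets.mark_of(p,t)[:3]: print(t,round(r['confidence'],2),w(p,r['point']).round(0),proj(p,w(p,r['point'])).round(0))
E
```

```text
pics
{'t': 0.0, 'joints': array([-1.43661371e+00,  4.91574270e-01,  1.55947276e+00, -2.23378971e-05,
        1.09171787e+00, -1.05594079e-01]), 'qvel': array([ 0.00033701, -0.00025691, -0.00168921, -0.00063033,  0.0008263 ,
       -0.00034864]), 'tau': array([ 3.94474497e-03, -6.12643290e+01, -2.58180660e+01,  6.93969755e-02,
        4.83018591e-02, -1.09480895e-04]), 'eef_pos': array([ 148.41389513, -606.85452022,  214.04459029]), 'tcp_rot': array([-1.57196414e+00,  1.03852026e-04, -2.90180571e+00]), 'ft_force': array([ 0.20928797,  0.35027718, -0.0783928 ]), 'moment': array([0.00736816, 0.01276515, 0.03671525]), 'opening': 1.0020299469129708} 18.8
scene [[-0.235, 0.786, -0.571, 1113.105], [0.972, 0.184, -0.146, 111.349], [-0.01, -0.59, -0.808, 1020.758], [0.0, 0.0, 0.0, 1.0]]
case 0.85 [173. 331.   2.] [[488. 194.]]
case 0.83 [444.  81.  -0.] [[374. 262.]]
case_foot 0.63 [149. 361.   9.] [[501. 187.]]
case_foot 0.61 [402.  65.   7.] [[370. 244.]]
case_tab 0.76 [218. 286.   4.] [[469. 203.]]
case_tab 0.67 [496. 111.   7.] [[383. 281.]]
easel 0.68 [ 252. -352.    3.] [[226. 171.]]
ea
[... 1092 characters left out ...]
[[321. 222.]]
easel_seat 0.77 [535. -64.  35.] [[323. 238.]]
easel_seat 0.38 [ 491. -276.  120.] [[399. 246.]]
camera_stand 0.75 [ 492. -278.    1.] [[393. 252.]]
camera_stand 0.73 [783. -26.   1.] [[309. 163.]]
camera_stand 0.5 [361. 340.   1.] [[192. 300.]]
pointer_tip 0.64 [ 493. -275.  121.] [[398. 246.]]
lens 0.83 [ 463. -449.  178.] [[466. 252.]]
lens 0.63 [551. 269.  -4.] [[216. 238.]]
plain_case 0.94 [552. 269.   0.] [[215. 238.]]
lens_cap 0.59 [419. -68.   0.] [[326. 277.]]
scale_bar 0.73 [ 713. -204.   -0.] [[366. 183.]]
brush 0.73 [592. -57.  -0.] [[321. 222.]]
brush 0.66 [782. -24.   2.] [[308. 163.]]
mug 0.85 [363. 341.   2.] [[192. 299.]]
mug 0.39 [592. -61.  -2.] [[322. 222.]]
```

View pics/scene0.png

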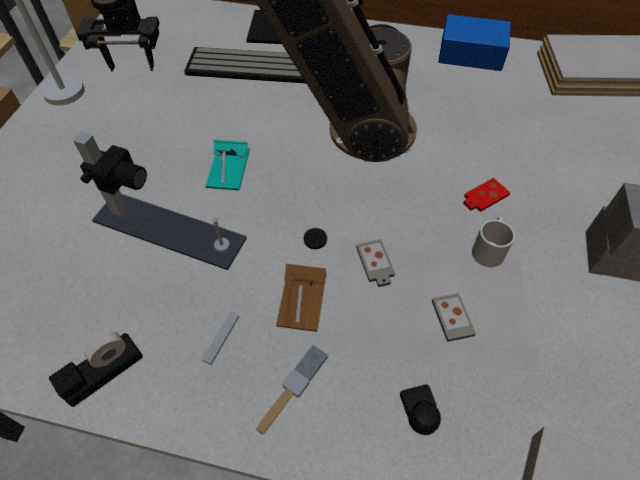

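Run:
```python
import cv2
im=cv2.imread('pics/top0.png')[140:400,140:500]
cv2.imwrite('pics/top0c.png',cv2.resize(im,None,fx=2.2,fy=2.2,interpolation=cv2.INTER_CUBIC))
```

```text
(no output)
```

View pics/top0c.png

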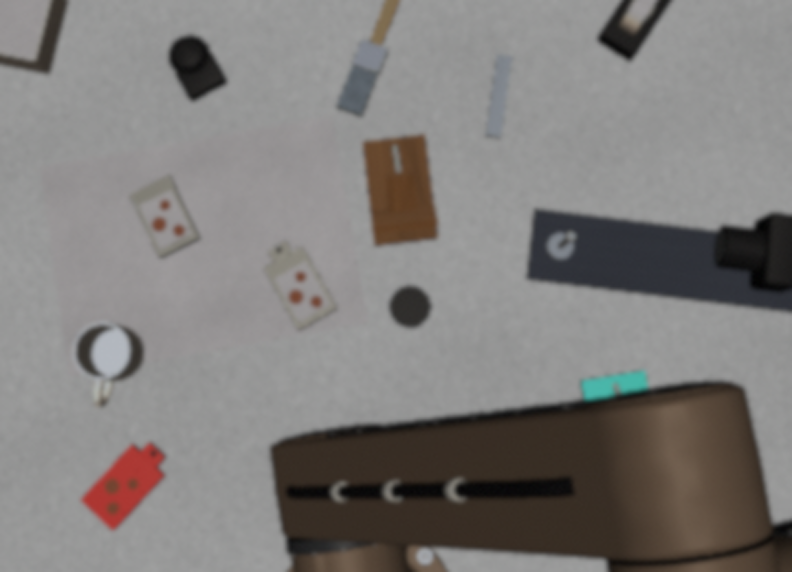

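The scene picture shows the grey tabbed case at about (376,262), with its tab pointing away from the robot. The wooden easel is at (302,297), the stand's pointer at (220,235) and its camera at (125,170). The red case at (487,194) and turquoise easel at (228,165) are the look-alikes. The top crop agrees, so I'll approach with a planning helper that prints the rows.

```bash
cat >> h.py <<'E'
def pose(p,R): T=np.eye(4); T[:3,:3]=R; T[:3,3]=p; return T
def rows(T0,T1,g,n=None,mm=58,dg=10):
    """rows from T0 to T1 along a straight line, n rows"""
    rv=Ro.from_matrix(T0[:3,:3].T@T1[:3,:3]).as_rotvec(degrees=True); d=np.linalg.norm(T1[:3,3]-T0[:3,3])
    n=n or 5*int(np.ceil(max(d/mm,np.linalg.norm(rv)/dg,.2)/5))
    for i in range(n):
        R=T0[:3,:3]@Ro.from_rotvec(rv*i/n,degrees=True).as_matrix(); s=R.T@(T1[:3,3]-T0[:3,3])/n/10
        print([s.round(2).tolist(),(rv/n).round(2).tolist(),g])
    return T1
def down(psi,tilt=0):
    """jaws along (-sin psi,cos psi); tilt: rotation about tool z, deg"""
    return (Ro.from_euler('xyz',[-90,0,psi],degrees=True)*Ro.from_rotvec([0,0,tilt],degrees=True)).as_matrix()
def report(T): 
    D=np.linalg.inv(toolT())@T; print('to go cm',(D[:3,3]/10).round(2),'deg',Ro.from_matrix(D[:3,:3]).as_rotvec(degrees=True).round(2))
E
python3 - <<'E'
from h import *
T=toolT(); print('A');T=rows(T,pose([300,-470,380],down(-166)),9.5)
print('B');T=rows(T,pose([490,-180,380],down(-160)),9.5)
print('C');T=rows(T,pose([450,75,290],down(-152)),9.5)
print(shot('wrist')['mount'])
E
```

```text
A
[[-3.6, -3.31, -1.94], [-0.0, -0.05, 0.0], 9.5]
[[-3.6, -3.31, -1.94], [-0.0, -0.05, 0.0], 9.5]
[[-3.6, -3.31, -1.94], [-0.0, -0.05, 0.0], 9.5]
[[-3.6, -3.31, -1.93], [-0.0, -0.05, 0.0], 9.5]
[[-3.6, -3.31, -1.93], [-0.0, -0.05, 0.0], 9.5]
B
[[-2.55, -0.0, -2.35], [-0.0, -0.6, 0.0], 9.5]
[[-2.57, -0.0, -2.33], [-0.0, -0.6, 0.0], 9.5]
[[-2.59, -0.0, -2.3], [-0.0, -0.6, 0.0], 9.5]
[[-2.62, -0.0, -2.27], [-0.0, -0.6, 0.0], 9.5]
[[-2.64, -0.0, -2.25], [-0.0, -0.6, 0.0], 9.5]
[[-2.66, -0.0, -2.22], [-0.0, -0.6, 0.0], 9.5]
[[-2.69, -0.0, -2.19], [-0.0, -0.6, 0.0], 9.5]
[[-2.71, -0.0, -2.16], [-0.0, -0.6, 0.0], 9.5]
[[-2.73, -0.0, -2.13], [-0.0, -0.6, 0.0], 9.5]
[[-2.76, -0.0, -2.1], [-0.0, -0.6, 0.0], 9.5]
C
[[-0.99, 1.8, -5.07], [0.0, -1.6, -0.0], 9.5]
[[-1.13, 1.8, -5.04], [0.0, -1.6, -0.0], 9.5]
[[-1.27, 1.8, -5.0], [0.0, -1.6, -0.0], 9.5]
[[-1.41, 1.8, -4.97], [0.0, -1.6, -0.0], 9.5]
[[-1.55, 1.8, -4.92], [0.0, -1.6, -0.0], 9.5]
[[-2.80136463e-04  9.69315330e-01  2.45820488e-01 -6.85867798e+01]
 [ 1.92820466e-04 -2.45820440e-01  9.69315364e-01 -1.70183716e+02]
 [ 9.99999942e-01  3.18939798e-04 -1.18040565e-04 -2.90587172e-01]
 [ 0.00000000e+00  0.00000000e+00  0.00000000e+00  1.00000000e+00]]
```

Emit:
{"op": "apply_moves", "data": {
  "increments": [
    [[-3.6, -3.3, -1.9], [0, 0, 0], 9.5],
    [[-3.6, -3.3, -1.9], [0, 0, 0], 9.5],
    [[-3.6, -3.3, -1.9], [0, 0, 0], 9.5],
    [[-3.6, -3.3, -1.9], [0, 0, 0], 9.5],
    [[-3.6, -3.3, -1.9], [0, 0, 0], 9.5]
  ]
}}

```text
t: 2.17
eef_pos: [302.9, -469.4, 381.9]
tcp_rot: [-1.576, 0.0, -2.906]
ft_force: [-0.2, -0.4, 0.0]
opening: 0.998
```

Emit:
{"op": "apply_moves", "data": {
  "increments": [
    [[-4, 0, -3.5], [0, -1, 0], 9.5],
    [[-4, 0, -3.5], [0, -1, 0], 9.5],
    [[-4, 0, -3.5], [0, -1, 0], 9.5],
    [[-4, 0, -3.5], [0, -1, 0], 9.5],
    [[-4, 0, -3.5], [0, -1, 0], 9.5]
  ]
}}

```text
t: 2.8
eef_pos: [452.9, -241.0, 385.6]
tcp_rot: [-1.57, 0.003, -2.818]
ft_force: [0.9, 0.1, 0.1]
opening: 0.994
```

Emit:
{"op": "apply_moves", "data": {
  "increments": [
    [[-1.3, 1.8, -5], [0, -1.6, 0], 9.5],
    [[-1.3, 1.8, -5], [0, -1.6, 0], 9.5],
    [[-1.3, 1.8, -5], [0, -1.6, 0], 9.5],
    [[-1.3, 1.8, -5], [0, -1.6, 0], 9.5],
    [[-1.3, 1.8, -5], [0, -1.6, 0], 9.5]
  ]
}}

```text
t: 3.42
eef_pos: [420.5, 22.9, 293.7]
tcp_rot: [-1.567, 0.006, -2.673]
ft_force: [0.9, -0.3, -0.1]
opening: 0.997
```

Run:
```python
from h import *
T=pose([450,75,290],down(-152)); report(T); rows(toolT(),T,9.5)
```

```text
to go cm [-4.98  0.38 -3.33] deg [-0.24 -1.17 -0.32]
[[-1.0, 0.08, -0.67], [-0.05, -0.23, -0.06], 9.5]
[[-1.0, 0.08, -0.66], [-0.05, -0.23, -0.06], 9.5]
[[-1.0, 0.08, -0.66], [-0.05, -0.23, -0.06], 9.5]
[[-1.0, 0.08, -0.65], [-0.05, -0.23, -0.06], 9.5]
[[-1.01, 0.07, -0.65], [-0.05, -0.23, -0.06], 9.5]
```

Emit:
{"op": "apply_moves", "data": {
  "increments": [
    [[-1.3, 0, -0.8], [0, -0.3, 0], 9.5],
    [[-1.3, 0, -0.8], [0, -0.3, 0], 9.5],
    [[-1.3, 0, -0.8], [0, -0.3, 0], 9.5],
    [[-1, 0.2, -0.8], [0, -0.3, 0], 9.5],
    [[0, 0, 0], [0, 0, 0], 9.5]
  ]
}}

```text
t: 4.05
eef_pos: [451.6, 77.1, 292.0]
tcp_rot: [-1.566, 0.006, -2.649]
ft_force: [-1.3, -1.1, 0.1]
opening: 0.999
```

Run:
```python
from h import *
p=shot('wrist','w1.png')
for t in ['case','case_foot','case_tab','easel','easel_seat']:
    for r in nets.mark_of(p,t)[:3]: print(t,round(r['confidence'],2),w(p,r['point']).round(1),proj(p,w(p,r['point'])).round(0))
# case outline with the guess, top face corners
R=Ro.from_euler('z',28,degrees=True).as_matrix()
print(proj(p,[R@[x,y,14]+[445,82,0] for x,y in [(-50,-31),(-50,31),(50,31),(50,-31),(68,15),(68,-15)]]).round(0).tolist())
```

```text
case 0.83 [443.5  81.1  -1. ] [[313. 202.]]
case_foot 0.96 [394.2  61.2   9.3] [[308. 249.]]
case_foot 0.56 [497.7 110.8   9.4] [[313. 146.]]
case_tab 0.59 [495.1 111.9  11. ] [[311. 148.]]
case_tab 0.59 [221.8 287.9   7.6] [[ 68. 286.]]
easel 0.81 [591.  -56.4   3.1] [[489. 143.]]
easel_seat 0.63 [411.6 -67.1  -1.3] [[411. 284.]]
easel_seat 0.6 [536.  -66.9  34.9] [[480. 196.]]
[[341.0, 247.0], [286.0, 247.0], [284.0, 156.0], [342.0, 156.0], [299.0, 138.0], [327.0, 138.0]]
```

View pics/w1.png

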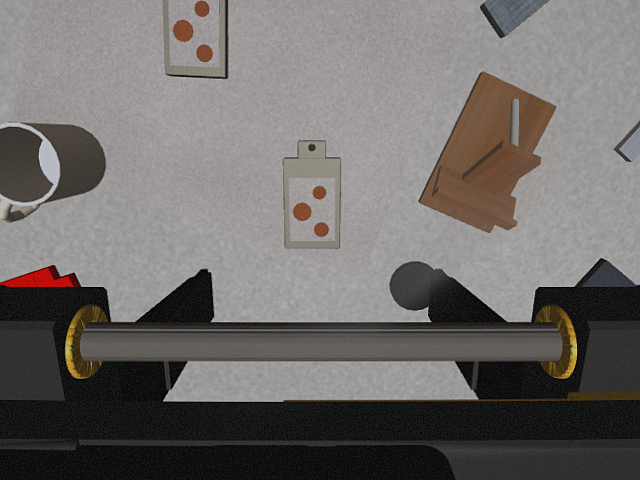

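The wrist view shows the case at (312,202), with outline corners (284,157), (341,157), (340,248) and (284,248), within 1 px of my prediction. Its window stops well short of the tab end. The easel's base corners are at (485,72), (555,104) and (420,203). I'll work out the grasp from these.

Run:
```python
from h import *
p=shot('wrist')
P=pix2w(p,[(284.5,248),(340.5,248),(284,157),(341,157),(298,140),(326,140)],14); print(P.round(1).tolist())
f,t=P[:2].mean(0),P[2:4].mean(0); d=t-f; print('len',np.linalg.norm(d),'yaw',np.degrees(np.arctan2(d[1],d[0])),'mid',(f+t)/2,'w',np.linalg.norm(P[0]-P[1]),np.linalg.norm(P[2]-P[3]))
E1=pix2w(p,[(485,72),(555,104),(420,203)],10); print(E1.round(1).tolist())
d=E1[0]-E1[2];print('easel yaw',np.degrees(np.arctan2(d[1],d[0])),np.linalg.norm(d)); d=E1[0]-E1[1]; print('from far edge',np.degrees(np.arctan2(-d[0],d[1])),np.linalg.norm(d),'far mid',E1[:2].mean(0))
```

```text
[[383.7, 85.6, 14.0], [413.3, 30.1, 14.0], [473.0, 131.6, 14.0], [501.7, 78.0, 14.0], [495.7, 126.6, 14.0], [509.7, 100.5, 14.0]]
len 100.45984595607052 yaw 27.886796561311925 mid [442.93946675  81.32402153  14.        ] w 62.8625152199779 60.72089068517327
[[647.7, -11.6, 10.0], [656.6, -94.4, 10.0], [499.0, -23.3, 10.0]]
easel yaw 4.506141339747422 149.0846879497371
from far edge 6.155594429493765 83.25776935299582 far mid [652.12245502 -53.01378545  10.        ]
```

```bash
cat >> h.py <<'E'
def case0(): return pose([443,81.3,0],Ro.from_euler('z',27.9,degrees=True).as_matrix())
seat=np.array([536.5,-64.3,32.]); ey=5.5
def lean(): # case frame when leaning
    R=Ro.from_euler('z',ey,degrees=True).as_matrix()@Ro.from_euler('y',-55,degrees=True).as_matrix()
    return pose(seat-R@[-50,0,7],R)
E
python3 - <<'E'
from h import *
G=pose((case0()@[25,0,5,1])[:3],down(-152.1,-15)); print(G[:3,3])
A=G.copy(); A[:3,3]-=100*G[:3,1]
print('A');rows(toolT(),A,9.5);print('G'); rows(A,G,9.5)
E
```

```text
[465.09414075  92.99824536   5.        ]
A
[[-0.9, 3.82, -0.17], [-0.06, 0.04, -3.07], 9.5]
[[-1.1, 3.77, -0.17], [-0.06, 0.04, -3.07], 9.5]
[[-1.3, 3.7, -0.17], [-0.06, 0.04, -3.07], 9.5]
[[-1.5, 3.63, -0.16], [-0.06, 0.04, -3.07], 9.5]
[[-1.69, 3.54, -0.16], [-0.06, 0.04, -3.07], 9.5]
G
[[0.0, 2.0, -0.0], [0.0, 0.0, 0.0], 9.5]
[[0.0, 2.0, -0.0], [0.0, 0.0, 0.0], 9.5]
[[0.0, 2.0, -0.0], [0.0, 0.0, 0.0], 9.5]
[[0.0, 2.0, -0.0], [0.0, 0.0, 0.0], 9.5]
[[0.0, 2.0, -0.0], [0.0, 0.0, 0.0], 9.5]
```

Emit:
{"op": "apply_moves", "data": {
  "increments": [
    [[-0.9, 3.8, -0.2], [0, 0, -3.1], 9.5],
    [[-1.1, 3.8, -0.2], [0, 0, -3.1], 9.5],
    [[-1.3, 3.7, -0.2], [0, 0, -3.1], 9.5],
    [[-1.5, 3.6, -0.2], [0, 0, -3.1], 9.5],
    [[-1.7, 3.5, -0.2], [0, 0, -3.1], 9.5]
  ]
}}

```text
t: 5.03
eef_pos: [490.3, 105.4, 100.7]
tcp_rot: [-1.561, -0.263, -2.656]
ft_force: [0.3, 0.6, 0.1]
opening: 1.0
```

Run:
```python
from h import *
G=pose((case0()@[25,0,5,1])[:3],down(-152.1,-15)); report(G)
```

```text
to go cm [ 0.22  9.96 -0.18] deg [-0.55 -0.06  0.06]
```

Emit:
{"op": "apply_moves", "data": {
  "increments": [
    [[0.1, 2.5, 0], [-0.3, 0, 0], 9.5],
    [[0.1, 2.5, -0.1], [-0.2, 0, 0], 9.5],
    [[0, 2.3, -0.1], [0, 0, 0], 9.5],
    [[0, 1.6, 0], [0, 0, 0], 9.5],
    [[0, 0.9, 0], [0, 0, 0], 9.5]
  ]
}}

```text
t: 5.65
eef_pos: [465.2, 93.5, 1.7]
tcp_rot: [-1.571, -0.265, -2.656]
ft_force: [-2.1, 13.0, 103.0]
opening: 1.001
```

Run:
```python
from h import *
G=pose((case0()@[25,0,5,1])[:3],down(-152.1,-15)); report(G)
```

```text
to go cm [ 0.12 -0.31  0.04] deg [ 0.03 -0.08  0.21]
```

Emit:
{"op": "apply_moves", "data": {
  "increments": [
    [[0, -0.4, 0], [0, 0, 0], 9.5],
    [[0, 0, 0], [0, 0, 0], 9.5],
    [[0, 0, 0], [0, 0, 0], 4],
    [[0, 0, 0], [0, 0, 0], 4],
    [[0, 0, 0], [0, 0, 0], 4]
  ]
}}

```text
t: 6.28
eef_pos: [466.9, 93.8, 6.2]
tcp_rot: [-1.57, -0.264, -2.657]
ft_force: [0.9, 0.4, -0.1]
opening: 0.736
```

Emit:
{"op": "apply_moves", "data": {
  "increments": [
    [[0, 0, 0], [0, 0, 0], 4],
    [[0, 0, 0], [0, 0, 0], 4],
    [[0, 0, 0], [0, 0, 0], 4],
    [[0, 0, 0], [0, 0, 0], 4],
    [[0, 0, 0], [0, 0, 0], 4]
  ]
}}

```text
t: 6.9
eef_pos: [466.9, 93.8, 6.1]
tcp_rot: [-1.57, -0.264, -2.657]
ft_force: [1.5, 0.2, 0.1]
opening: 0.648
```

```bash
cat >> h.py <<'E'
import json
E
python3 - <<'E'
from h import *
T=toolT(); X=np.linalg.inv(case0())@T; print(X.round(3)); X[1,3]=0; X[2,3]=T[2,3]
np.save('X1.npy',X)
L=lean()@X; off=lambda x,z: pose((lean()@[x,0,z,1])[:3],lean()[:3,:3])@X
up=T.copy(); up[2,3]+=150
print('up');rows(T,up,4); print('pre');P=rows(up,off(90,5),4); print('in'); rows(P,off(8,5),4); print(P[:3,3],L[:3,3],lean()[:3,3])
E
```

```text
[[-9.6500e-01 -2.6100e-01 -2.0000e-03  2.6968e+01]
 [ 2.0000e-03  0.0000e+00 -1.0000e+00 -9.9000e-02]
 [ 2.6100e-01 -9.6500e-01  0.0000e+00  6.1420e+00]
 [ 0.0000e+00  0.0000e+00  0.0000e+00  1.0000e+00]]
up
[[0.78, -2.9, 0.0], [0.0, 0.0, 0.0], 4]
[[0.78, -2.9, 0.0], [0.0, 0.0, 0.0], 4]
[[0.78, -2.9, 0.0], [0.0, 0.0, 0.0], 4]
[[0.78, -2.9, 0.0], [0.0, 0.0, 0.0], 4]
[[0.78, -2.9, 0.0], [0.0, 0.0, 0.0], 4]
pre
[[-0.67, -0.34, 2.07], [0.49, 2.27, 5.43], 4]
[[-0.78, -0.25, 2.05], [0.49, 2.27, 5.43], 4]
[[-0.88, -0.15, 2.02], [0.49, 2.27, 5.43], 4]
[[-0.97, -0.05, 1.98], [0.49, 2.27, 5.43], 4]
[[-1.04, 0.06, 1.94], [0.49, 2.27, 5.43], 4]
[[-1.11, 0.18, 1.9], [0.49, 2.27, 5.43], 4]
[[-1.16, 0.31, 1.85], [0.49, 2.27, 5.43], 4]
[[-1.2, 0.43, 1.8], [0.49, 2.27, 5.43], 4]
[[-1.22, 0.56, 1.75], [0.49, 2.27, 5.43], 4]
[[-1.23, 0.69, 1.69], [0.49, 2.27, 5.43], 4]
in
[[1.58, 0.43, 0.0], [0.0, 0.0, 0.0], 4]
[[1.58, 0.43, 0.0], [0.0, 0.0, 0.0], 4]
[[1.58, 0.43, 0.0], [0.0, 0.0, 0.0], 4]
[[1.58, 0.43, 0.0], [0.0, 0.0, 0.0], 4]
[[1.58, 0.43, 0.0], [0.0, 0.0, 0.0], 4]
[628.45083252 -55.44614186 171.14839378] [581.1435143  -60.0013185   94.55682761] [570.75445603 -61.00167103  68.94256716]
```

Emit:
{"op": "apply_moves", "data": {
  "increments": [
    [[0.5, -1.8, 0], [0, 0, 0], 4],
    [[0.8, -2.9, 0], [0, 0, 0], 4],
    [[0.8, -2.9, 0], [0, 0, 0], 4],
    [[0.8, -2.9, 0], [0, 0, 0], 4],
    [[0.8, -2.9, 0], [0, 0, 0], 4]
  ]
}}

```text
t: 7.52
eef_pos: [464.9, 93.4, 146.6]
tcp_rot: [-1.573, -0.269, -2.656]
ft_force: [0.2, -0.1, -2.1]
opening: 0.651
```

Emit:
{"op": "apply_moves", "data": {
  "increments": [
    [[-0.7, -0.4, 2.1], [0.5, 2.3, 5.4], 4],
    [[-0.8, -0.4, 2], [0.5, 2.3, 5.4], 4],
    [[-0.9, -0.3, 2], [0.5, 2.3, 5.4], 4],
    [[-1, -0.2, 2], [0.5, 2.3, 5.4], 4],
    [[-1, -0.1, 1.9], [0.5, 2.3, 5.4], 4]
  ]
}}

```text
t: 8.15
eef_pos: [548.6, 18.7, 163.0]
tcp_rot: [-1.521, 0.225, -2.847]
ft_force: [0.8, -0.1, -1.7]
opening: 0.647
```

Emit:
{"op": "apply_moves", "data": {
  "increments": [
    [[-1.1, 0.1, 1.9], [0.5, 2.3, 5.4], 4],
    [[-1.2, 0.2, 1.8], [0.5, 2.3, 5.4], 4],
    [[-1.2, 0.3, 1.8], [0.5, 2.3, 5.4], 4],
    [[-1.2, 0.4, 1.7], [0.5, 2.3, 5.4], 4],
    [[0, 0, 0], [0, 0, 0], 4]
  ]
}}

```text
t: 8.78
eef_pos: [604.7, -35.1, 172.4]
tcp_rot: [-1.553, 0.577, -2.995]
ft_force: [0.0, 0.1, -1.6]
opening: 0.648
```

Run:
```python
from h import *
X=np.load('X1.npy'); off=lambda x,z: pose((lean()@[x,0,z,1])[:3],lean()[:3,:3])@X
report(off(90,5)); print(readout.state()['joints'].round(2))
s=shot('scene'); p=shot('wrist','w2.png')
for q in (s,p):
  for t in ['case_foot','case_tab','easel_seat']:
    for r in nets.mark_of(q,t)[:2]: print(t,round(r['confidence'],2),w(q,r['point']).round(1))
C=toolT()@np.linalg.inv(X); print('foot',(C@[-50,0,7,1]).round(1),'tab',(C@[58,0,7,1]).round(1))
im=cv2.cvtColor(s['img'],cv2.COLOR_RGB2BGR)[200:340,220:420]; cv2.imwrite('pics/s2.png',cv2.resize(im,None,fx=4,fy=4,interpolation=cv2.INTER_CUBIC))
```

```text
to go cm [-1.65  1.27  2.33] deg [0.71 2.51 6.79]
[-0.26  0.39  2.05  0.89  0.26  0.35]
case_foot 0.68 [552.7 -40.1 115.8]
case_foot 0.64 [148.3 364.    8. ]
case_tab 0.96 [218.8 286.9   5.7]
case_tab 0.92 [619.9 -28.8 194.2]
easel_seat 0.79 [537.2 -63.   33. ]
easel_seat 0.73 [ 201.5 -357.1   31.5]
case_foot 0.57 [549.3 -40.8 117.5]
case_foot 0.38 [787.  -28.7   1.1]
case_tab 0.73 [625.7 -30.5 197.2]
foot [553.9 -42.5 116.2   1. ] tab [624.9 -31.1 196.8   1. ]
```

View pics/w2.png

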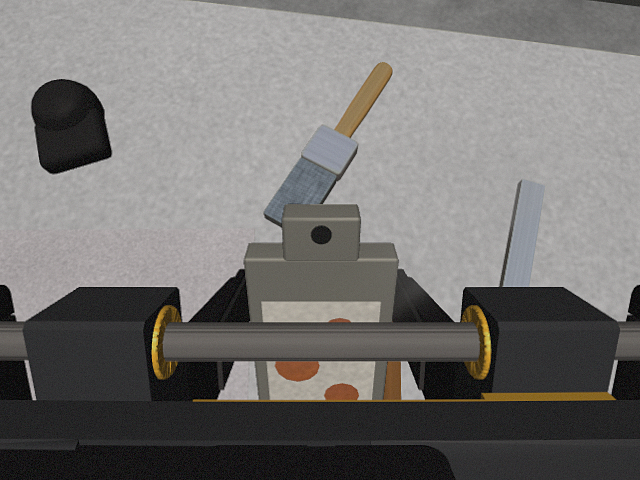

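The wrist view shows the case held square between the fingers, tab up at (321,233), with the window below. The networks and forward kinematics agree on the foot to about 4 mm. Joint 5 is near its small-angle limit here, so I'll finish the turn gently and watch the joints.

Emit:
{"op": "apply_moves", "data": {
  "increments": [
    [[-0.4, 0.2, 0.6], [0.2, 0.6, 1.7], 4],
    [[-0.4, 0.2, 0.6], [0.2, 0.6, 1.7], 4],
    [[-0.4, 0.3, 0.6], [0.2, 0.6, 1.7], 4],
    [[-0.4, 0.4, 0.5], [0.2, 0.6, 1.7], 4],
    [[0, 0, 0], [0, 0, 0], 4]
  ]
}}

```text
t: 9.8
eef_pos: [628.0, -54.2, 174.3]
tcp_rot: [-1.567, 0.7, -3.041]
ft_force: [-0.1, 0.4, -1.7]
opening: 0.646
```

Run:
```python
from h import *
X=np.load('X1.npy'); off=lambda x,z: pose((lean()@[x,0,z,1])[:3],lean()[:3,:3])@X
report(off(90,5)); report(off(20,5)); print(readout.state()['joints'].round(2))
```

```text
to go cm [0.18 0.26 0.12] deg [-0.04  0.31 -0.25]
to go cm [6.94 2.06 0.1 ] deg [-0.04  0.31 -0.25]
[-0.3   0.42  2.07  1.58  0.25 -0.32]
```

Emit:
{"op": "apply_moves", "data": {
  "increments": [
    [[1.4, 0.4, 0], [0, 0.1, 0], 4],
    [[1.4, 0.4, 0], [0, 0.1, 0], 4],
    [[1.4, 0.4, 0.1], [0, 0.1, 0], 4],
    [[1.4, 0.4, 0], [0, 0, 0], 4],
    [[1.3, 0.4, 0], [0, 0, 0], 4]
  ]
}}

```text
t: 10.42
eef_pos: [587.5, -57.2, 114.6]
tcp_rot: [-1.572, 0.699, -3.042]
ft_force: [1.2, 0.2, -2.4]
opening: 0.653
```

Run:
```python
from h import *
X=np.load('X1.npy'); off=lambda x,z: pose((lean()@[x,0,z,1])[:3],lean()[:3,:3])@X
report(off(20,5)); report(off(6,5)); print(readout.state()['joints'].round(2))
```

```text
to go cm [-0.    0.11  0.22] deg [ 0.17  0.26 -0.18]
to go cm [1.35 0.47 0.22] deg [ 0.17  0.26 -0.18]
[-0.34  0.5   2.21  2.21  0.35 -1.01]
```

Emit:
{"op": "apply_moves", "data": {
  "increments": [
    [[0.4, 0.1, 0.1], [0, 0.1, 0], 4],
    [[0.4, 0.1, 0.1], [0.1, 0.1, 0], 4],
    [[0.3, 0.1, 0], [0.1, 0.1, -0.1], 4],
    [[0.2, 0.2, 0], [0, 0, -0.1], 4],
    [[0, 0, 0], [0, 0, 0], 4]
  ]
}}

```text
t: 11.05
eef_pos: [581.1, -59.0, 102.5]
tcp_rot: [-1.574, 0.695, -3.049]
ft_force: [0.2, 0.5, -1.2]
opening: 0.65
```

Run:
```python
from h import *
X=np.load('X1.npy'); off=lambda x,z: pose((lean()@[x,0,z,1])[:3],lean()[:3,:3])@X
report(off(6,5)); report(off(0,0)); s=shot('scene')
for t in ['case_foot','easel_seat']:
    for r in nets.mark_of(s,t)[:2]: print(t,round(r['confidence'],2),w(s,r['point']).round(1))
C=toolT()@np.linalg.inv(X); print('foot',(C@[-50,0,7,1]).round(1))
im=cv2.cvtColor(s['img'],cv2.COLOR_RGB2BGR)[225:345,240:390]; cv2.imwrite('pics/s3.png',cv2.resize(im,None,fx=5,fy=5,interpolation=cv2.INTER_CUBIC))
```

```text
to go cm [ 0.06 -0.04  0.1 ] deg [ 0.1  -0.02  0.06]
to go cm [0.51 0.6  0.1 ] deg [ 0.1  -0.02  0.06]
case_foot 0.94 [145.  362.1  10.1]
case_foot 0.84 [536.4 -56.4  38.2]
easel_seat 0.92 [ 204.  -356.3   31. ]
easel_seat 0.62 [538.8 -59.2  33.7]
foot [536.4 -63.3  40.1   1. ]
```

View pics/s3.png

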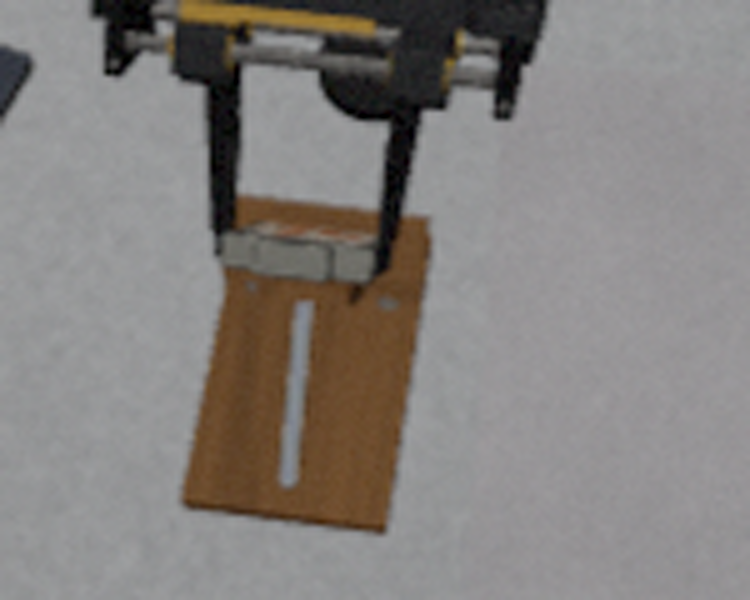

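The crop shows the case held above the easel at (300,255), lined up over the board and ledge. Now I'll ease it down the last millimetres.

Emit:
{"op": "apply_moves", "data": {
  "increments": [
    [[0.1, 0.1, 0.1], [0, 0, 0], 4],
    [[0.1, 0.1, 0], [0, 0, 0], 4],
    [[0.1, 0.1, 0], [0, 0, 0], 4],
    [[0.1, 0.1, 0], [0, 0, 0], 4],
    [[0, 0, 0], [0, 0, 0], 4]
  ]
}}

```text
t: 11.82
eef_pos: [580.7, -60.2, 96.7]
tcp_rot: [-1.574, 0.695, -3.048]
ft_force: [0.2, 0.3, -1.7]
opening: 0.652
```

Run:
```python
from h import *
X=np.load('X1.npy'); off=lambda x,z: pose((lean()@[x,0,z,1])[:3],lean()[:3,:3])@X
report(off(0,0)); C=toolT()@np.linalg.inv(X); print('foot',(C@[-50,0,7,1]).round(1),'err in lean frame',(lean()[:3,:3].T@((C@[-50,0,7,1])[:3]-seat)).round(1)); s=readout.state(); print(s['ft_force'],s['joints'])
```

```text
to go cm [ 0.1   0.19 -0.01] deg [ 0.09 -0.01  0.04]
foot [536.  -64.4  34.1   1. ] err in lean frame [ 1.5 -0.1  1.6]
[ 0.24131107  0.28496949 -1.70482411] [-0.34707993  0.52997594  2.23073523  2.3088933   0.38249473 -1.1230154 ]
```

Emit:
{"op": "apply_moves", "data": {
  "increments": [
    [[0.1, 0, 0], [0, 0, 0], 4],
    [[0, 0.1, 0], [0, 0, 0], 4],
    [[0.1, 0, 0], [0, 0, 0], 4],
    [[0, 0, 0], [0, 0, 0], 4],
    [[0, 0, 0], [0, 0, 0], 4]
  ]
}}

```text
t: 12.45
eef_pos: [580.8, -60.2, 95.6]
tcp_rot: [-1.574, 0.699, -3.048]
ft_force: [0.9, 0.6, 0.0]
opening: 0.646
```

Emit:
{"op": "apply_moves", "data": {
  "increments": [
    [[0.1, 0, 0], [0, 0, 0], 4],
    [[0.1, 0, 0], [0, 0, 0], 4],
    [[0, 0.1, 0], [0, 0, 0], 4],
    [[0, 0, 0], [0, 0, 0], 4],
    [[0, 0, 0], [0, 0, 0], 4]
  ]
}}

```text
t: 13.08
eef_pos: [581.5, -60.2, 95.1]
tcp_rot: [-1.574, 0.704, -3.047]
ft_force: [0.4, 1.0, 4.2]
opening: 0.649
```

Emit:
{"op": "apply_moves", "data": {
  "increments": [
    [[0, 0, 0], [0, 0, 0], 7],
    [[0, 0, 0], [0, 0, 0], 8],
    [[0, 0, 0], [0, 0, 0], 9],
    [[0, 0, 0], [0, 0, 0], 9.5],
    [[0, 0, 0], [0, 0, 0], 9.5]
  ]
}}

```text
t: 13.7
eef_pos: [580.0, -60.3, 93.7]
tcp_rot: [-1.574, 0.699, -3.048]
ft_force: [0.2, -0.6, 0.9]
opening: 0.997
```

Emit:
{"op": "apply_moves", "data": {
  "increments": [
    [[0, -1, 0], [0, 0, 0], 9.5],
    [[0, -2, 0], [0, 0, 0], 9.5],
    [[0, -3, 0], [0, 0, 0], 9.5],
    [[0, -4, 0], [0, 0, 0], 9.5],
    [[0, -4, 0], [0, 0, 0], 9.5]
  ]
}}

```text
t: 14.32
eef_pos: [487.6, -68.9, 201.5]
tcp_rot: [-1.575, 0.695, -3.048]
ft_force: [-0.5, -0.8, -0.1]
opening: 1.0
```

Run:
```python
from h import *
print(readout.state()['joints'].round(2))
s=shot('scene'); p=shot('wrist','w4.png')
for q in (s,p):
  for t in ['case_foot','case_tab','case','easel_seat']:
    for r in nets.mark_of(q,t)[:2]: print(t,round(r['confidence'],2),w(q,r['point']).round(1))
print('expected tab',(lean()@[58,0,7,1]).round(1), 'origin',lean()[:3,3].round(1))
L=lean(); cs=[(-50,-31,14),(-50,31,14),(50,31,14),(50,-31,14),(68,15,14),(68,-15,14)]
print(proj(p,[(L@[*c,1])[:3] for c in cs]).round(0).tolist())
```

```text
[-0.47  0.2   2.33  1.57  0.35 -0.45]
case_foot 0.91 [146.  359.1   8.3]
case_foot 0.6 [535.6 -58.7  33.4]
case_tab 0.77 [595.2 -58.5 122.5]
case_tab 0.68 [219.  287.7   2.2]
case 0.83 [569.  -61.3  66.3]
case 0.83 [177.2 330.5   1.7]
case_foot 0.88 [529.8 -62.4  35.9]
case_tab 0.68 [601.2 -60.  125. ]
case 0.9 [572.4 -61.1  69.5]
easel_seat 0.78 [535.7 -66.   34.6]
easel_seat 0.49 [762.1 227.9  -2. ]
expected tab [598.2 -58.4 120.5   1. ] origin [570.8 -61.   68.9]
[[359.0, 304.0], [286.0, 303.0], [280.0, 195.0], [365.0, 195.0], [302.0, 172.0], [344.0, 172.0]]
```

View pics/w4.png

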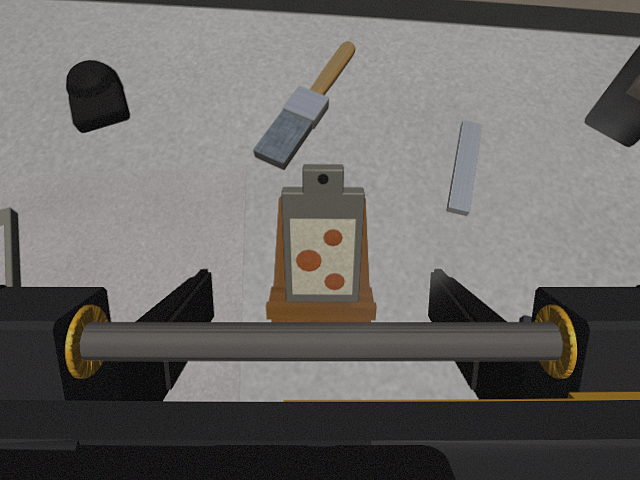

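The wrist view shows the case standing on the easel: tab up at (323,180), window outwards. Its foot spans 286–359 on a ledge at 267–376, so it is centred. Next is the regrasp along the case's axis from above.

```bash
cat >> h.py <<'E'
X2=pose([32,0,7],np.array([[0,-1,0],[0,0,-1],[1,0,0]]).astype(float))  # tool in case frame, 2nd grasp
def off2(x,z): return pose((lean()@[x,0,z,1])[:3],lean()[:3,:3])@X2
E
python3 - <<'E'
from h import *
M=pose([570,-62,250],down(-174.5,0)); print('M'); rows(toolT(),M,9.5); print('pre'); P=rows(M,off2(100,0),9.5); print(P.round(2), down(-174.5,-35).round(2))
E
```

```text
M
[[-1.89, 0.27, 0.02], [0.05, -0.01, -7.96], 9.5]
[[-1.91, 0.0, 0.02], [0.05, -0.01, -7.96], 9.5]
[[-1.89, -0.26, 0.02], [0.05, -0.01, -7.96], 9.5]
[[-1.83, -0.52, 0.02], [0.05, -0.01, -7.96], 9.5]
[[-1.74, -0.77, 0.02], [0.05, -0.01, -7.96], 9.5]
pre
[[-1.42, 1.38, -0.02], [-0.0, -0.0, -7.0], 9.5]
[[-1.57, 1.2, -0.02], [-0.0, -0.0, -7.0], 9.5]
[[-1.71, 0.99, -0.02], [-0.0, -0.0, -7.0], 9.5]
[[-1.82, 0.78, -0.02], [-0.0, -0.0, -7.0], 9.5]
[[-1.9, 0.55, -0.02], [-0.0, -0.0, -7.0], 9.5]
[[-8.2000e-01 -5.7000e-01  1.0000e-01  6.4041e+02]
 [-8.0000e-02 -5.0000e-02 -1.0000e+00 -5.4290e+01]
 [ 5.7000e-01 -8.2000e-01  0.0000e+00  1.8109e+02]
 [ 0.0000e+00  0.0000e+00  0.0000e+00  1.0000e+00]] [[-0.82 -0.57  0.1 ]
 [-0.08 -0.05 -1.  ]
 [ 0.57 -0.82  0.  ]]
```

Emit:
{"op": "apply_moves", "data": {
  "increments": [
    [[-1.8, -1, 0], [0, 0, -5], 9.5],
    [[-1.8, -0.5, 0], [0, 0, -6], 9.5],
    [[-1.8, -0.5, 0], [0, 0, -6], 9.5],
    [[-1.8, -0.5, 0], [0, 0, -7], 9.5],
    [[-1.8, -0.5, 0], [0, 0, -8], 9.5]
  ]
}}

```text
t: 15.45
eef_pos: [529.1, -50.4, 242.0]
tcp_rot: [-1.628, 0.337, -3.024]
ft_force: [-1.2, 0.5, -0.6]
opening: 0.997
```

Run:
```python
from h import *
print(readout.state()['joints'].round(2)); report(off2(100,0)); rows(toolT(),off2(100,0),9.5)
```

```text
[-0.32  0.23  1.95  0.3   0.7   0.92]
to go cm [-8.37  9.28  2.22] deg [  2.85   2.8  -54.26]
[[-0.84, 0.93, 0.22], [0.29, 0.28, -5.43], 9.5]
[[-0.92, 0.85, 0.21], [0.29, 0.28, -5.43], 9.5]
[[-1.0, 0.76, 0.2], [0.29, 0.28, -5.43], 9.5]
[[-1.07, 0.66, 0.2], [0.29, 0.28, -5.43], 9.5]
[[-1.13, 0.56, 0.19], [0.29, 0.28, -5.43], 9.5]
[[-1.17, 0.45, 0.18], [0.29, 0.28, -5.43], 9.5]
[[-1.21, 0.34, 0.17], [0.29, 0.28, -5.43], 9.5]
[[-1.24, 0.22, 0.16], [0.29, 0.28, -5.43], 9.5]
[[-1.26, 0.1, 0.16], [0.29, 0.28, -5.43], 9.5]
[[-1.26, -0.02, 0.15], [0.29, 0.28, -5.43], 9.5]
```

Emit:
{"op": "apply_moves", "data": {
  "increments": [
    [[-0.8, 0.9, 0.2], [0.3, 0.3, -5.4], 9.5],
    [[-0.9, 0.8, 0.2], [0.3, 0.3, -5.4], 9.5],
    [[-1, 0.8, 0.2], [0.3, 0.3, -5.4], 9.5],
    [[-1.1, 0.7, 0.2], [0.3, 0.3, -5.4], 9.5],
    [[-1.1, 0.6, 0.2], [0.3, 0.3, -5.4], 9.5]
  ]
}}

```text
t: 16.08
eef_pos: [587.4, -50.4, 208.0]
tcp_rot: [-1.603, -0.153, -3.027]
ft_force: [-0.6, -0.0, -0.0]
opening: 0.998
```

Emit:
{"op": "apply_moves", "data": {
  "increments": [
    [[-1.2, 0.4, 0.2], [0.3, 0.3, -5.4], 9.5],
    [[-1.2, 0.3, 0.2], [0.3, 0.3, -5.4], 9.5],
    [[-1.2, 0.2, 0.2], [0.3, 0.3, -5.4], 9.5],
    [[-1.3, 0.1, 0.2], [0.3, 0.3, -5.4], 9.5],
    [[0, 0, 0], [0, 0, 0], 9.5]
  ]
}}

```text
t: 16.7
eef_pos: [634.2, -50.1, 175.3]
tcp_rot: [-1.586, -0.552, -3.033]
ft_force: [0.7, 0.3, -0.2]
opening: 1.002
```

Run:
```python
from h import *
print(readout.state()['joints'].round(2)); report(off2(100,0))
```

```text
[-0.13  0.79  1.2  -0.11  1.7   1.35]
to go cm [-0.18 -0.8   0.48] deg [ 0.48  0.64 -3.38]
```

Emit:
{"op": "apply_moves", "data": {
  "increments": [
    [[-0.1, -0.2, 0.2], [0.2, 0.2, -1.1], 9.5],
    [[-0.1, -0.2, 0.1], [0.2, 0.2, -1.1], 9.5],
    [[0, -0.3, 0.1], [0.1, 0.2, -1.1], 9.5],
    [[0, 0, 0], [0, 0, 0], 9.5],
    [[0, 0, 0], [0, 0, 0], 9.5]
  ]
}}

```text
t: 17.32
eef_pos: [639.8, -53.6, 181.9]
tcp_rot: [-1.571, -0.609, -3.044]
ft_force: [0.2, -0.8, -0.8]
opening: 0.999
```

Run:
```python
from h import *
report(off2(100,0)); report(off2(0,0)); p=shot('wrist','w5.png')
L=lean(); inv=np.linalg.inv(L)
for t in ['case_tab','case','case_foot','easel_seat']:
    for r in nets.mark_of(p,t)[:2]: x=w(p,r['point']); print(t,round(r['confidence'],2),x.round(1),'in lean frame',(inv@np.r_[x,1])[:3].round(1))
cs=[(50,31,0),(50,-31,0),(68,15,0),(68,-15,0),(68,15,14),(68,-15,14)]
print(proj(p,[(L@[*c,1])[:3] for c in cs]).round(0).tolist())
```

```text
to go cm [-0.09  0.04  0.08] deg [ 0.    0.05 -0.12]
to go cm [-0.07 10.04  0.08] deg [ 0.    0.05 -0.12]
case_tab 0.69 [601.8 -57.4 121. ] in lean frame [60.6  0.6  4.2]
case 0.81 [572.  -65.9  70.5] in lean frame [ 1.8 -5.   0.2]
easel_seat 0.65 [538.2 -68.4  37. ] in lean frame [-45.2  -4.2   8.8]
[[273.0, 232.0], [372.0, 233.0], [297.0, 240.0], [348.0, 240.0], [297.0, 262.0], [348.0, 262.0]]
```

View pics/w5.png

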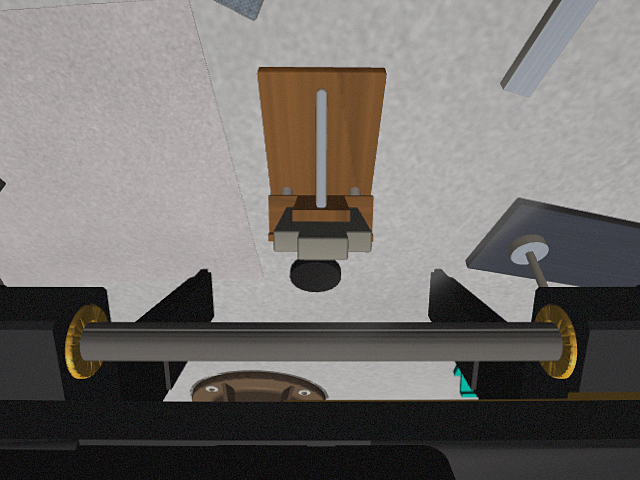

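The wrist view from above shows the tab's end face at (323,247) and the body spanning 274–371, midway between the fingers and within about 3 px of prediction. I'll go down around it.

Emit:
{"op": "apply_moves", "data": {
  "increments": [
    [[0, 2.5, 0], [0, 0, 0], 9.5],
    [[0, 2.5, 0.1], [0, 0, 0], 9.5],
    [[-0.1, 2.3, 0], [0, 0, -0.1], 9.5],
    [[0, 1.6, 0], [0, 0, 0], 9.5],
    [[0, 0.8, 0], [0, 0, 0], 9.5]
  ]
}}

```text
t: 18.2
eef_pos: [584.2, -59.9, 99.8]
tcp_rot: [-1.571, -0.609, -3.045]
ft_force: [0.6, -0.3, -0.5]
opening: 0.999
```

Run:
```python
from h import *
report(off2(0,0))
```

```text
to go cm [ 0.03  0.11 -0.02] deg [-0.02  0.05 -0.13]
```

Close, with a still row first.

Emit:
{"op": "apply_moves", "data": {
  "increments": [
    [[0, 0, 0], [0, 0, 0], 8],
    [[0, 0, 0], [0, 0, 0], 7],
    [[0, 0, 0], [0, 0, 0], 5],
    [[0, 0, 0], [0, 0, 0], 4],
    [[0, 0, 0], [0, 0, 0], 4]
  ]
}}

```text
t: 18.82
eef_pos: [585.3, -59.9, 100.9]
tcp_rot: [-1.571, -0.607, -3.045]
ft_force: [-0.7, 0.1, -0.8]
opening: 0.646
```

Emit:
{"op": "apply_moves", "data": {
  "increments": [
    [[0, 0, 0], [0, 0, 0], 4],
    [[0, 0, 0], [0, 0, 0], 4],
    [[0, -0.3, 0], [0, 0, 0], 4],
    [[0, -0.7, 0], [0, 0, 0], 4],
    [[0, -1, 0], [0, 0, 0], 4]
  ]
}}

```text
t: 19.45
eef_pos: [597.2, -58.7, 117.9]
tcp_rot: [-1.571, -0.607, -3.045]
ft_force: [-0.8, 0.7, -1.8]
opening: 0.65
```

Emit:
{"op": "apply_moves", "data": {
  "increments": [
    [[0.1, -2, 0], [0, 0, 0], 4],
    [[0.2, -2.5, 0], [0, 0, 0], 4],
    [[0.2, -2.5, 0], [0, 0, 0], 4],
    [[0.2, -2.5, 0], [0, 0, 0], 4],
    [[0, -1.5, 0], [0, 0, 0], 4]
  ]
}}

```text
t: 20.08
eef_pos: [657.0, -52.7, 217.9]
tcp_rot: [-1.571, -0.605, -3.044]
ft_force: [-0.2, -0.1, -1.5]
opening: 0.65
```

```bash
cat >> h.py <<'E'
# stand
ptr=np.array([491.,-277.5,120.]);
E
python3 - <<'E'
from h import *
# stand yaw/pointer, measured again with the wrist out of the way
for c in ['scene','top','wrist']:
    p=shot(c)
    for t in ['camera_stand','pointer_tip','lens','case_foot','case_tab']:
        for r in nets.mark_of(p,t)[:2]: print(c,t,round(r['confidence'],2),w(p,r['point']).round(1))
C=toolT()@np.linalg.inv(X2); print('foot',(C@[-50,0,7,1]).round(1),'tab',(C@[58,0,7,1]).round(1)); print(readout.state()['joints'].round(2))
E
```

```text
scene camera_stand 0.59 [ 493.9 -277.2   -1.5]
scene pointer_tip 0.87 [ 489.2 -280.4  118.4]
scene lens 0.84 [ 464.  -453.3  179.8]
scene case_foot 0.63 [146.7 362.1  10.5]
scene case_foot 0.3 [763.  223.3  -2.6]
scene case_tab 0.58 [217.6 286.1   5.5]
top camera_stand 0.65 [ 497.4 -275.1    2.8]
top pointer_tip 0.87 [ 492.2 -277.9  120.5]
top lens 0.75 [639.9 -51.2 181.6]
top lens 0.71 [ 465.3 -451.7  177.8]
top case_foot 0.73 [141.  364.6   2.9]
top case_foot 0.65 [607.  -56.1 145.2]
top case_tab 0.68 [591.9 -61.7  -1.4]
top case_tab 0.64 [672.  -50.4 236.5]
wrist camera_stand 0.82 [ 489.7 -280.2    2.3]
wrist case_foot 0.59 [605.3 -56.8 147.4]
wrist case_tab 0.7 [675.  -52.4 236.5]
foot [609.6 -57.3 148.8   1. ] tab [670.9 -51.4 237.5   1. ]
[-0.13  0.82  1.05 -0.13  1.87  1.34]
```

Run:
```python
from h import *
p=shot('top')
g=cv2.cvtColor(p['img'],cv2.COLOR_RGB2GRAY)
ls=cv2.createLineSegmentDetector(0).detect(g)[0][:,0]
for l in ls:
    if np.hypot(l[2]-l[0],l[3]-l[1])>25 and l[[0,2]].min()>370 and 215<l[[1,3]].min() and l[[1,3]].max()<300:
        a,b=pix2w(p,[l[:2],l[2:]],12); d=b-a; print(l.round(1),a.round(0)[:2],b.round(0)[:2],'dev deg from -y',round(np.degrees(np.arctan2(d[0],d[1])),2))
T=toolT(); M=pose([560,-170,330],down(-137,-8)); print('M');rows(T,M,4,10); print('S');rows(M,pose([491.3,-278.5,300],down(-98.9)),4)
```

```text
[502.1 281.6 379.6 266.5] [ 391. -601.] [ 447. -233.] dev deg from -y 8.64
[383.  234.5 463.3 244.3] [ 545. -248.] [ 508. -492.] dev deg from -y -171.34
[378.7 265.8 382.1 235.7] [ 449. -230.] [ 542. -245.] dev deg from -y 98.81
[489.9 240.6 487.9 265.7] [ 517. -573.] [ 440. -562.] dev deg from -y -81.39
M
[[1.53, -0.32, 1.07], [1.38, -3.52, 2.58], 4]
[[1.58, -0.37, 0.99], [1.38, -3.52, 2.58], 4]
[[1.62, -0.42, 0.9], [1.38, -3.52, 2.58], 4]
[[1.65, -0.47, 0.81], [1.38, -3.52, 2.58], 4]
[[1.67, -0.53, 0.72], [1.38, -3.52, 2.58], 4]
[[1.69, -0.59, 0.63], [1.38, -3.52, 2.58], 4]
[[1.7, -0.65, 0.54], [1.38, -3.52, 2.58], 4]
[[1.7, -0.72, 0.45], [1.38, -3.52, 2.58], 4]
[[1.69, -0.78, 0.37], [1.38, -3.52, 2.58], 4]
[[1.67, -0.85, 0.28], [1.38, -3.52, 2.58], 4]
S
[[2.38, 0.94, 0.65], [0.53, -7.61, 1.54], 4]
[[2.47, 0.88, 0.32], [0.53, -7.61, 1.54], 4]
[[2.51, 0.81, -0.02], [0.53, -7.61, 1.54], 4]
[[2.5, 0.74, -0.36], [0.53, -7.61, 1.54], 4]
[[2.45, 0.67, -0.7], [0.53, -7.61, 1.54], 4]
```

Emit:
{"op": "apply_moves", "data": {
  "increments": [
    [[1.5, -0.8, 1], [1.4, -3.5, 2.6], 4],
    [[1.6, -0.8, 1], [1.4, -3.5, 2.6], 4],
    [[1.6, -0.8, 0.9], [1.4, -3.5, 2.6], 4],
    [[1.6, -0.8, 0.8], [1.4, -3.5, 2.6], 4],
    [[1.7, -0.8, 0.7], [1.4, -3.5, 2.6], 4]
  ]
}}

```text
t: 21.65
eef_pos: [616.8, -110.0, 288.8]
tcp_rot: [-1.612, -0.368, -2.692]
ft_force: [-0.1, -0.2, -0.8]
opening: 0.647
```

Emit:
{"op": "apply_moves", "data": {
  "increments": [
    [[1.7, -0.6, 0.6], [1.4, -3.5, 2.6], 4],
    [[1.7, -0.6, 0.5], [1.4, -3.5, 2.6], 4],
    [[1.7, -0.7, 0.5], [1.4, -3.5, 2.6], 4],
    [[1.7, -0.8, 0.4], [1.4, -3.5, 2.6], 4],
    [[1.7, -0.8, 0.3], [1.4, -3.5, 2.6], 4]
  ]
}}

```text
t: 22.28
eef_pos: [566.5, -171.3, 347.5]
tcp_rot: [-1.562, -0.127, -2.371]
ft_force: [-0.2, 0.1, -1.6]
opening: 0.652
```

```bash
cat >> h.py <<'E'
def show(dz=0): return pose([490.8,-278.2,212+dz],down(-98.65))
E
python3 - <<'E'
from h import *
print(readout.state()['joints'].round(2)); rows(toolT(),show(90),4,10)
E
```

```text
[-0.35  0.37  1.41 -0.12  1.41  0.47]
[[1.22, 0.62, 0.23], [0.19, -3.71, 0.72], 4]
[[1.24, 0.6, 0.15], [0.19, -3.71, 0.72], 4]
[[1.25, 0.59, 0.07], [0.19, -3.71, 0.72], 4]
[[1.26, 0.57, -0.01], [0.19, -3.71, 0.72], 4]
[[1.27, 0.55, -0.1], [0.19, -3.71, 0.72], 4]
[[1.26, 0.54, -0.18], [0.19, -3.71, 0.72], 4]
[[1.26, 0.52, -0.26], [0.19, -3.71, 0.72], 4]
[[1.24, 0.51, -0.35], [0.19, -3.71, 0.72], 4]
[[1.22, 0.49, -0.43], [0.19, -3.71, 0.72], 4]
[[1.2, 0.47, -0.51], [0.19, -3.71, 0.72], 4]
```

Emit:
{"op": "apply_moves", "data": {
  "increments": [
    [[1.2, 0.6, 0.2], [0.2, -3.7, 0.7], 4],
    [[1.2, 0.6, 0.2], [0.2, -3.7, 0.7], 4],
    [[1.2, 0.6, 0.1], [0.2, -3.7, 0.7], 4],
    [[1.3, 0.6, 0], [0.2, -3.7, 0.7], 4],
    [[1.3, 0.5, -0.1], [0.2, -3.7, 0.7], 4]
  ]
}}

```text
t: 22.9
eef_pos: [526.9, -226.4, 327.2]
tcp_rot: [-1.573, -0.063, -2.036]
ft_force: [0.7, 0.4, -0.7]
opening: 0.65
```

Emit:
{"op": "apply_moves", "data": {
  "increments": [
    [[1.3, 0.5, -0.2], [0.2, -3.7, 0.7], 4],
    [[1.3, 0.5, -0.3], [0.2, -3.7, 0.7], 4],
    [[1.2, 0.5, -0.3], [0.2, -3.7, 0.7], 4],
    [[1.2, 0.5, -0.4], [0.2, -3.7, 0.7], 4],
    [[1.2, 0.5, -0.5], [0.2, -3.7, 0.7], 4]
  ]
}}

```text
t: 23.52
eef_pos: [487.8, -281.6, 304.8]
tcp_rot: [-1.566, -0.0, -1.702]
ft_force: [0.2, 0.5, -0.6]
opening: 0.649
```

Run:
```python
from h import *
print(readout.state()['joints'].round(2)); report(show(90)); rows(toolT(),show(15),4,10)
```

```text
[-0.64  0.32  1.59  0.    1.23 -0.51]
to go cm [-0.38  0.28  0.26] deg [-0.26  1.13  0.  ]
[[-0.04, 0.78, 0.02], [-0.03, 0.11, 0.0], 4]
[[-0.04, 0.78, 0.02], [-0.03, 0.11, 0.0], 4]
[[-0.04, 0.78, 0.02], [-0.03, 0.11, 0.0], 4]
[[-0.04, 0.78, 0.02], [-0.03, 0.11, 0.0], 4]
[[-0.04, 0.78, 0.02], [-0.03, 0.11, 0.0], 4]
[[-0.04, 0.78, 0.02], [-0.03, 0.11, 0.0], 4]
[[-0.04, 0.78, 0.02], [-0.03, 0.11, 0.0], 4]
[[-0.04, 0.78, 0.02], [-0.03, 0.11, 0.0], 4]
[[-0.04, 0.78, 0.02], [-0.03, 0.11, 0.0], 4]
[[-0.04, 0.78, 0.02], [-0.03, 0.11, 0.0], 4]
```

Emit:
{"op": "apply_moves", "data": {
  "increments": [
    [[-0.1, 1.6, 0.1], [0, 0.3, 0], 4],
    [[-0.1, 1.6, 0.1], [-0.1, 0.3, 0], 4],
    [[-0.1, 1.6, 0.1], [-0.1, 0.3, 0], 4],
    [[-0.1, 1.6, 0], [0, 0.2, 0], 4],
    [[0, 1.3, 0], [0, 0, 0], 4]
  ]
}}

```text
t: 24.15
eef_pos: [491.8, -276.5, 222.4]
tcp_rot: [-1.571, 0.0, -1.726]
ft_force: [-0.4, -0.0, -2.0]
opening: 0.647
```

Run:
```python
from h import *
report(show(0))
ims=[]
for c in ['scene','top','wrist']:
    p=shot(c)
    for t in ['pointer_tip','case_foot','case_tab','case']:
        for r in nets.mark_of(p,t)[:2]: print(c,t,round(r['confidence'],2),w(p,r['point']).round(1))
    if c=='scene': 
        im=cv2.cvtColor(p['img'],cv2.COLOR_RGB2BGR)[120:270,120:270]; ims.append(cv2.resize(im,(480,480),interpolation=cv2.INTER_CUBIC))
    if c=='wrist': ims.append(cv2.cvtColor(p['img'],cv2.COLOR_RGB2BGR)[:480,180:480])
C=toolT()@np.linalg.inv(X2); print('foot',(C@[-50,0,7,1]).round(1),'tab',(C@[58,0,7,1]).round(1))
cv2.imwrite('pics/s6.png',np.hstack(ims))
```

```text
to go cm [ 0.18  1.04 -0.07] deg [ 0.04 -0.26 -0.  ]
scene pointer_tip 0.82 [ 487.2 -280.4  118.6]
scene pointer_tip 0.64 [ 488.7 -269.5  188.4]
scene case_foot 0.93 [146.5 362.5   9.2]
scene case_tab 0.68 [ 486.5 -275.7  244.2]
scene case_tab 0.65 [217.5 284.6   5. ]
scene case 0.79 [ 491.4 -268.8  189. ]
scene case 0.68 [176.7 329.1  -2.9]
top case_foot 0.83 [140.6 365.    2.2]
top case_tab 0.76 [215.5 285.2   9.2]
top case 0.91 [ 1.781e+02  3.279e+02 -2.000e-01]
wrist pointer_tip 0.86 [ 490.8 -279.5  119.7]
wrist case_foot 0.62 [ 487.1 -277.2  138.2]
wrist case_tab 0.58 [ 492.6 -273.8  253.5]
wrist case 0.28 [ 708.9 -201.1    3.4]
foot [ 491.7 -277.2  142.     1. ] tab [ 491.7 -277.1  250.     1. ]
```

View pics/s6.png

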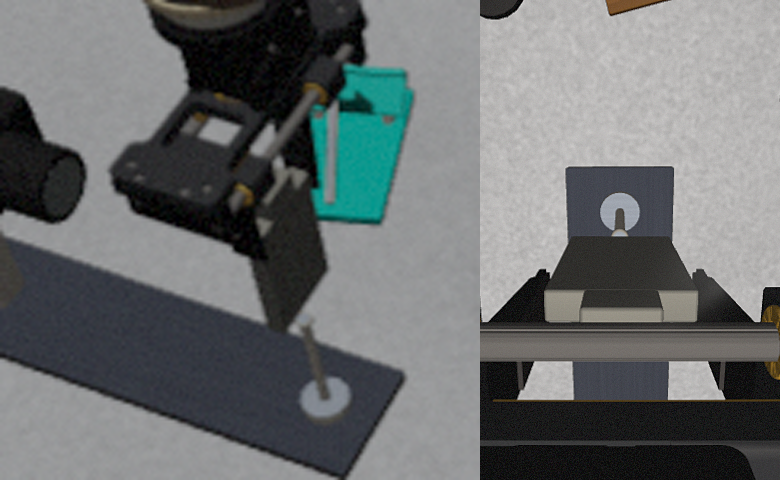

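The left half shows the case upright over the pointer, foot a little above the ball at (308,322), with its dark back towards us and so the window towards the camera. The right half (wrist) shows the pointer at (620,212), in line with the middle of the foot edge (621,237). I'll check pitch by projection.

Run:
```python
from h import *
p=shot('wrist'); C=toolT()@np.linalg.inv(X2)
for dx in (0,2):
  for th in (-3,0,3):
    D=C@pose([49,0,7],Ro.from_euler('y',th,degrees=True).as_matrix())@pose([-49-0+dx,0,-7],np.eye(3))
    print(dx,th,proj(p,[(D@[*c,1])[:3] for c in [(-50,-31,0),(-50,31,0),(50,-31,0),(50,31,0),(68,-15,0),(68,-15,14)]]).round(0).tolist())
im=p['img'].astype(int).sum(2)
for col in (290,320,350): print(col,[(r,im[r,col]) for r in range(226,246)][::2])
print([(r,im[r,320]) for r in range(280,320,2)]); print([(r,im[r,255]) for r in range(280,300,2)])
report(show(0))
```

```text
0 -3 [[371.0, 227.0], [271.0, 227.0], [400.0, 296.0], [242.0, 296.0], [364.0, 318.0], [363.0, 352.0]]
0 0 [[371.0, 235.0], [272.0, 235.0], [400.0, 295.0], [242.0, 295.0], [364.0, 315.0], [363.0, 351.0]]
0 3 [[370.0, 243.0], [272.0, 243.0], [400.0, 295.0], [242.0, 295.0], [364.0, 312.0], [363.0, 348.0]]
2 -3 [[371.0, 228.0], [271.0, 228.0], [401.0, 298.0], [241.0, 298.0], [364.0, 320.0], [363.0, 356.0]]
2 0 [[371.0, 235.0], [271.0, 235.0], [401.0, 297.0], [241.0, 297.0], [364.0, 317.0], [363.0, 353.0]]
2 3 [[371.0, 243.0], [272.0, 243.0], [401.0, 296.0], [241.0, 296.0], [364.0, 314.0], [363.0, 351.0]]
290 [(226, np.int64(212)), (228, np.int64(215)), (230, np.int64(220)), (232, np.int64(215)), (234, np.int64(220)), (236, np.int64(149)), (238, np.int64(141)), (240, np.int64(149)), (242, np.int64(146)), (244, np.int64(137))]
320 [(226, np.int64(231)), (228, np.int64(187)), (230, np.int64(438)), (232, np.int64(502)), (234, np.int64(516)), (236, np.int64(305)), (238, np.int64(123)), (240, np.int64(132)), (242, np.int64(141)), (244, np.int64(132))]
350 [(226, np.int64(214)), (228, np.int64(
[... 197 characters left out ...]
4(138)), (282, np.int64(122)), (284, np.int64(131)), (286, np.int64(138)), (288, np.int64(143)), (290, np.int64(138)), (292, np.int64(150)), (294, np.int64(144)), (296, np.int64(135)), (298, np.int64(144)), (300, np.int64(139)), (302, np.int64(148)), (304, np.int64(149)), (306, np.int64(138)), (308, np.int64(316)), (310, np.int64(385)), (312, np.int64(440)), (314, np.int64(427)), (316, np.int64(429)), (318, np.int64(427))]
[(280, np.int64(137)), (282, np.int64(133)), (284, np.int64(138)), (286, np.int64(134)), (288, np.int64(122)), (290, np.int64(289)), (292, np.int64(382)), (294, np.int64(438)), (296, np.int64(432)), (298, np.int64(425))]
to go cm [ 0.12  1.19 -0.07] deg [-0.02 -0.26  0.02]
```

Run:
```python
from h import *
from scipy.optimize import least_squares
p=shot('wrist'); C=toolT()@np.linalg.inv(X2)
pts=[(-50,0,0),(50,0,0),(68,0,0)]; rws=np.array([235.5,289.5,307.5])
f=lambda v:[(C@pose([49,0,7],Ro.from_euler('y',v[2],degrees=True).as_matrix())@pose([-49+v[0],0,-7+v[1]],np.eye(3))@[*c,1])[:3] for c in pts]
for zfix in (-2,0,2):
    r=least_squares(lambda v:np.r_[proj(p,f([v[0],zfix,v[1]]))[:,1]-rws],[0,0]); print(zfix,r.x,r.fun.round(1))
```

```text
-2 [-0.43829034  1.5208526 ] [-0.1  0.3 -0.2]
0 [-5.77131519  1.0455813 ] [-0.1  0.4 -0.3]
2 [-10.85353767   0.58946195] [-0.1  0.5 -0.4]
```

Emit:
{"op": "apply_moves", "data": {
  "increments": [
    [[0, 0.3, 0], [0, -0.3, 0], 4],
    [[0.1, 0.3, -0.1], [0, 0, 0], 4],
    [[0.1, 0.3, 0], [0, 0, 0], 4],
    [[0, 0, 0], [0, 0, 0], 4],
    [[0, 0, 0], [0, 0, 0], 4]
  ]
}}

```text
t: 25.62
eef_pos: [490.2, -279.1, 214.0]
tcp_rot: [-1.571, -0.0, -1.721]
ft_force: [-0.3, 0.2, -0.8]
opening: 0.647
```

Run:
```python
from h import *
report(show(0)); p=shot('scene'); print(proj(p,[490.8,-278.5,120]))
im=cv2.cvtColor(p['img'],cv2.COLOR_RGB2BGR)[150:250,180:260]; cv2.imwrite('pics/s7.png',cv2.resize(im,None,fx=6,fy=6,interpolation=cv2.INTER_CUBIC))
C=toolT()@np.linalg.inv(X2)
for dx in (-6,-3,0): print(dx,proj(p,[(C@[-50+dx,y,z,1])[:3] for y,z in ((31,0),(-31,0),(31,14),(0,7))]).round(1).tolist())
```

```text
to go cm [-0.1   0.2   0.04] deg [0.   0.05 0.01]
[[213.916583   218.31410217]]
-6 [[222.8, 207.1], [209.2, 227.8], [217.2, 205.3], [213.3, 216.4]]
-3 [[222.6, 206.3], [209.0, 227.0], [217.0, 204.5], [213.1, 215.6]]
0 [[222.4, 205.4], [208.7, 226.2], [216.8, 203.6], [212.8, 214.7]]
```

View pics/s7.png

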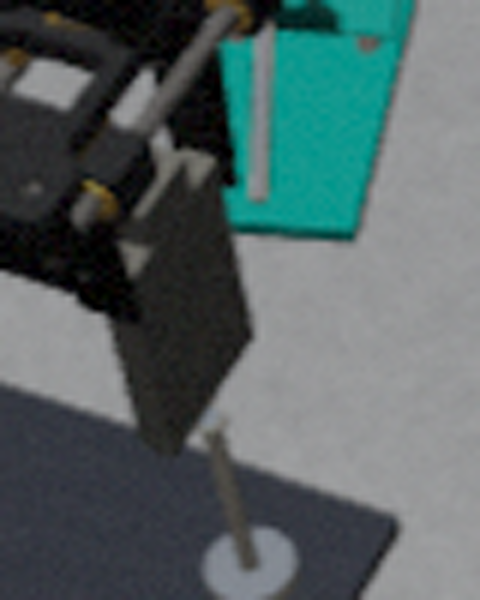

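The crop shows the foot corners at image (222,205.8) and (210,225.3). That puts the foot at z of about 131, roughly 11 mm above the ball. I'll hold here.

Emit:
{"op": "apply_moves", "data": {
  "increments": [
    [[0, 0, 0], [0, 0, 0], 4],
    [[0, 0, 0], [0, 0, 0], 4],
    [[0, 0, 0], [0, 0, 0], 4],
    [[0, 0, 0], [0, 0, 0], 4],
    [[0, 0, 0], [0, 0, 0], 4]
  ]
}}

```text
t: 26.3
eef_pos: [490.3, -279.1, 214.3]
tcp_rot: [-1.57, -0.0, -1.721]
ft_force: [0.3, 0.3, -2.0]
opening: 0.651
```

Emit:
{"op": "apply_moves", "data": {
  "increments": [
    [[0, 0, 0], [0, 0, 0], 4],
    [[0, 0, 0], [0, 0, 0], 4],
    [[0, 0, 0], [0, 0, 0], 4],
    [[0, 0, 0], [0, 0, 0], 4],
    [[0, 0, 0], [0, 0, 0], 4]
  ]
}}

```text
t: 26.92
eef_pos: [490.3, -279.1, 214.2]
tcp_rot: [-1.57, -0.0, -1.721]
ft_force: [-0.4, 0.5, -2.2]
opening: 0.647
```

Emit:
{"op": "apply_moves", "data": {
  "increments": [
    [[0, 0, 0], [0, 0, 0], 4],
    [[0, 0, 0], [0, 0, 0], 4],
    [[0, 0, 0], [0, 0, 0], 4],
    [[0, 0, 0], [0, 0, 0], 4],
    [[0, 0, 0], [0, 0, 0], 4]
  ]
}}

```text
t: 27.55
eef_pos: [490.3, -279.1, 214.3]
tcp_rot: [-1.57, -0.0, -1.721]
ft_force: [-0.0, -0.1, -0.9]
opening: 0.65
```

Emit:
{"op": "apply_moves", "data": {
  "increments": [
    [[0, 0, 0], [0, 0, 0], 4],
    [[0, 0, 0], [0, 0, 0], 4],
    [[0, 0, 0], [0, 0, 0], 4],
    [[0, 0, 0], [0, 0, 0], 4],
    [[0, 0, 0], [0, 0, 0], 4]
  ]
}}

```text
t: 28.18
eef_pos: [490.3, -279.1, 214.2]
tcp_rot: [-1.571, -0.0, -1.721]
ft_force: [-0.8, -0.9, -1.4]
opening: 0.651
```

Emit:
{"op": "apply_moves", "data": {
  "increments": [
    [[0, 0, 0], [0, 0, 0], 4],
    [[0, 0, 0], [0, 0, 0], 4],
    [[0, 0, 0], [0, 0, 0], 4],
    [[0, 0, 0], [0, 0, 0], 4],
    [[0, 0, 0], [0, 0, 0], 4]
  ]
}}

```text
t: 28.8
eef_pos: [490.3, -279.1, 214.3]
tcp_rot: [-1.57, -0.0, -1.721]
ft_force: [-0.7, 0.0, -1.4]
opening: 0.646
```

Run:
```python
from h import *
T=toolT(); print('U');U=rows(T,pose([488,-276,310],T[:3,:3]),4); print('M');M=rows(U,pose([580,-160,340],down(-140,-10)),4,10); print('P'); rows(M,off2(110,4),4,10)
```

```text
U
[[-0.05, -1.91, -0.05], [0.0, 0.0, 0.0], 4]
[[-0.05, -1.91, -0.05], [0.0, 0.0, 0.0], 4]
[[-0.05, -1.91, -0.05], [0.0, 0.0, 0.0], 4]
[[-0.05, -1.91, -0.05], [0.0, 0.0, 0.0], 4]
[[-0.05, -1.91, -0.05], [0.0, 0.0, 0.0], 4]
M
[[-1.28, -0.3, 0.74], [-0.36, 4.13, -0.95], 4]
[[-1.33, -0.33, 0.64], [-0.36, 4.13, -0.95], 4]
[[-1.37, -0.35, 0.54], [-0.36, 4.13, -0.95], 4]
[[-1.39, -0.38, 0.44], [-0.36, 4.13, -0.95], 4]
[[-1.42, -0.4, 0.34], [-0.36, 4.13, -0.95], 4]
[[-1.43, -0.43, 0.23], [-0.36, 4.13, -0.95], 4]
[[-1.44, -0.46, 0.12], [-0.36, 4.13, -0.95], 4]
[[-1.43, -0.48, 0.02], [-0.36, 4.13, -0.95], 4]
[[-1.42, -0.5, -0.09], [-0.36, 4.13, -0.95], 4]
[[-1.4, -0.53, -0.19], [-0.36, 4.13, -0.95], 4]
P
[[-1.4, 1.26, -0.41], [-1.33, 3.21, -2.42], 4]
[[-1.43, 1.21, -0.46], [-1.33, 3.21, -2.42], 4]
[[-1.45, 1.16, -0.51], [-1.33, 3.21, -2.42], 4]
[[-1.47, 1.11, -0.57], [-1.33, 3.21, -2.42], 4]
[[-1.48, 1.06, -0.62], [-1.33, 3.21, -2.42], 4]
[[-1.49, 1.01, -0.68], [-1.33, 3.21, -2.42], 4]
[[-1.49, 0.97, -0.74], [-1.33, 3.21, -2.42], 4]
[[-1.49, 0.92, -0.81], [-1.33, 3.21, -2.42], 4]
[[-1.48, 0.88, -0.87], [-1.33, 3.21, -2.42], 4]
[[-1.47, 0.84, -0.93], [-1.33, 3.21, -2.42], 4]
```

It was held still for over 3 s. Now back to the easel.

Emit:
{"op": "apply_moves", "data": {
  "increments": [
    [[0, -1.5, 0], [0, 0, 0], 4],
    [[0, -2, 0], [0, 0, 0], 4],
    [[0, -2.2, 0], [0, 0, 0], 4],
    [[0, -2.2, 0], [0, 0, 0], 4],
    [[0, -2, 0], [0, 0, 0], 4]
  ]
}}

```text
t: 29.42
eef_pos: [490.1, -278.9, 319.5]
tcp_rot: [-1.57, -0.0, -1.721]
ft_force: [-0.3, 0.0, -2.3]
opening: 0.651
```

Emit:
{"op": "apply_moves", "data": {
  "increments": [
    [[-1.3, -0.4, 0.7], [-0.4, 4.1, -1], 4],
    [[-1.3, -0.4, 0.6], [-0.4, 4.1, -1], 4],
    [[-1.4, -0.4, 0.5], [-0.4, 4.1, -1], 4],
    [[-1.4, -0.4, 0.4], [-0.4, 4.1, -1], 4],
    [[-1.4, -0.5, 0.3], [-0.4, 4.1, -1], 4]
  ]
}}

```text
t: 30.05
eef_pos: [535.2, -219.5, 346.2]
tcp_rot: [-1.58, -0.095, -2.093]
ft_force: [-0.0, 0.2, -1.7]
opening: 0.65
```

Emit:
{"op": "apply_moves", "data": {
  "increments": [
    [[-1.4, -0.5, 0.2], [-0.4, 4.1, -1], 4],
    [[-1.4, -0.5, 0.1], [-0.4, 4.1, -1], 4],
    [[-1.4, -0.5, 0], [-0.4, 4.1, -1], 4],
    [[-1.4, -0.5, -0.1], [-0.4, 4.1, -1], 4],
    [[-1.4, -0.5, -0.2], [-0.4, 4.1, -1], 4]
  ]
}}

```text
t: 30.68
eef_pos: [581.6, -159.9, 368.6]
tcp_rot: [-1.559, -0.184, -2.468]
ft_force: [0.3, -0.3, -1.7]
opening: 0.649
```

Run:
```python
from h import *
print(readout.state()['joints'].round(2)); rows(toolT(),off2(110,4),4,10)
```

```text
[-0.31  0.4   1.32 -0.16  1.52  0.61]
[[-1.44, 1.53, -0.46], [-1.36, 3.06, -2.4], 4]
[[-1.48, 1.48, -0.51], [-1.36, 3.06, -2.4], 4]
[[-1.51, 1.43, -0.55], [-1.36, 3.06, -2.4], 4]
[[-1.54, 1.38, -0.6], [-1.36, 3.06, -2.4], 4]
[[-1.56, 1.33, -0.65], [-1.36, 3.06, -2.4], 4]
[[-1.58, 1.28, -0.7], [-1.36, 3.06, -2.4], 4]
[[-1.6, 1.23, -0.76], [-1.36, 3.06, -2.4], 4]
[[-1.6, 1.18, -0.82], [-1.36, 3.06, -2.4], 4]
[[-1.61, 1.13, -0.88], [-1.36, 3.06, -2.4], 4]
[[-1.6, 1.09, -0.93], [-1.36, 3.06, -2.4], 4]
```

Emit:
{"op": "apply_moves", "data": {
  "increments": [
    [[-1.4, 1.4, -0.5], [-1.4, 3.1, -2.4], 4],
    [[-1.5, 1.4, -0.5], [-1.4, 3.1, -2.4], 4],
    [[-1.5, 1.4, -0.6], [-1.4, 3.1, -2.4], 4],
    [[-1.5, 1.3, -0.6], [-1.4, 3.1, -2.4], 4],
    [[-1.6, 1.3, -0.7], [-1.4, 3.1, -2.4], 4]
  ]
}}

```text
t: 31.3
eef_pos: [613.9, -103.8, 289.1]
tcp_rot: [-1.594, -0.396, -2.761]
ft_force: [0.2, 0.4, -2.2]
opening: 0.655
```

Emit:
{"op": "apply_moves", "data": {
  "increments": [
    [[-1.6, 1.2, -0.7], [-1.4, 3.1, -2.4], 4],
    [[-1.6, 1.2, -0.8], [-1.4, 3.1, -2.4], 4],
    [[-1.6, 1.1, -0.8], [-1.4, 3.1, -2.4], 4],
    [[-1.6, 1.1, -0.9], [-1.4, 3.1, -2.4], 4],
    [[-1.5, 1, -0.9], [-1.3, 3, -2.3], 4]
  ]
}}

```text
t: 31.92
eef_pos: [648.6, -49.3, 206.3]
tcp_rot: [-1.564, -0.609, -3.077]
ft_force: [0.6, -0.2, -1.3]
opening: 0.65
```

Run:
```python
from h import *
report(off2(110,4)); report(off2(0,0)); print(readout.state()['joints'].round(2))
```

```text
to go cm [-0.35  1.56  0.43] deg [ 0.62 -1.48 -0.1 ]
to go cm [-0.73 12.56  0.54] deg [ 0.62 -1.48 -0.1 ]
[-0.13  0.81  1.08 -0.12  1.85  1.38]
```

```bash
cat >> h.py <<'E'
Gt=pose([585.3,-59.9,100.9],Ro.from_euler('xyz',[-1.571,-.607,-3.045]).as_matrix())
def gt(x,z): D=np.eye(4); D[:3,3]=[z,-x,0]; return Gt@D
E
python3 - <<'E'
from h import *
report(gt(60,4)); rows(toolT(),gt(60,4),4,5)
E
```

```text
to go cm [-0.38  6.3   0.51] deg [ 0.63 -1.51  0.12]
[[-0.08, 1.26, 0.1], [0.13, -0.3, 0.02], 4]
[[-0.08, 1.26, 0.1], [0.13, -0.3, 0.02], 4]
[[-0.07, 1.26, 0.1], [0.13, -0.3, 0.02], 4]
[[-0.07, 1.26, 0.09], [0.13, -0.3, 0.02], 4]
[[-0.07, 1.26, 0.09], [0.13, -0.3, 0.02], 4]
```

Emit:
{"op": "apply_moves", "data": {
  "increments": [
    [[-0.1, 1.5, 0.1], [0.2, -0.4, 0], 4],
    [[-0.1, 1.5, 0.1], [0.2, -0.4, 0], 4],
    [[-0.1, 1.5, 0.1], [0.1, -0.4, 0], 4],
    [[-0.1, 1.2, 0.1], [0.1, -0.3, 0], 4],
    [[0, 0, 0], [0, 0, 0], 4]
  ]
}}

```text
t: 32.55
eef_pos: [619.5, -55.7, 156.5]
tcp_rot: [-1.571, -0.608, -3.045]
ft_force: [0.1, 0.5, -1.7]
opening: 0.648
```

Run:
```python
from h import *
report(gt(60,4)); report(gt(8,4))
```

```text
to go cm [0.06 0.53 0.09] deg [0.01 0.02 0.04]
to go cm [0.06 5.73 0.09] deg [0.01 0.02 0.04]
```

Emit:
{"op": "apply_moves", "data": {
  "increments": [
    [[0, 1.3, 0.1], [0, 0, 0], 4],
    [[0, 1.3, 0], [0, 0, 0], 4],
    [[0, 1.3, 0], [0, 0, 0], 4],
    [[0, 1, 0], [0, 0, 0], 4],
    [[0, 0.5, 0], [0, 0, 0], 4]
  ]
}}

```text
t: 33.17
eef_pos: [587.3, -60.0, 110.0]
tcp_rot: [-1.571, -0.606, -3.045]
ft_force: [-0.8, -0.2, -0.4]
opening: 0.646
```

Run:
```python
from h import *
report(gt(2,1)); print(readout.state()['ft_force'])
```

```text
to go cm [-0.26  0.66 -0.03] deg [-0.01 -0.   -0.05]
[-0.80010299 -0.17110928 -0.43784829]
```

Emit:
{"op": "apply_moves", "data": {
  "increments": [
    [[-0.1, 0.2, 0], [0, 0, 0], 4],
    [[-0.1, 0.2, 0], [0, 0, 0], 4],
    [[0, 0.1, 0], [0, 0, 0], 4],
    [[0, 0.1, 0], [0, 0, 0], 4],
    [[0, 0, 0], [0, 0, 0], 4]
  ]
}}

```text
t: 33.8
eef_pos: [585.9, -60.2, 103.8]
tcp_rot: [-1.571, -0.605, -3.045]
ft_force: [-0.2, 1.6, -1.4]
opening: 0.653
```

Run:
```python
from h import *
report(gt(0,0)); print(readout.state()['ft_force'])
```

```text
to go cm [-0.12  0.28 -0.03] deg [-0.02 -0.01 -0.11]
[-0.17747776  1.6359324  -1.38585278]
```

Emit:
{"op": "apply_moves", "data": {
  "increments": [
    [[0, 0.1, 0], [0, 0, 0], 4],
    [[0, 0.1, 0], [0, 0, 0], 4],
    [[-0.1, 0, 0], [0, 0, 0], 4],
    [[0, 0, 0], [0, 0, 0], 4],
    [[0, 0, 0], [0, 0, 0], 4]
  ]
}}

```text
t: 34.42
eef_pos: [585.7, -60.2, 101.6]
tcp_rot: [-1.57, -0.605, -3.045]
ft_force: [0.0, -0.2, -1.4]
opening: 0.647
```

Emit:
{"op": "apply_moves", "data": {
  "increments": [
    [[0, 0.1, 0], [0, 0, 0], 4],
    [[0, 0, 0], [0, 0, 0], 4],
    [[0, 0.1, 0], [0, 0, 0], 4],
    [[0, 0, 0], [0, 0, 0], 4],
    [[0, 0, 0], [0, 0, 0], 4]
  ]
}}

```text
t: 35.05
eef_pos: [585.1, -60.2, 100.9]
tcp_rot: [-1.57, -0.603, -3.045]
ft_force: [0.0, 0.2, -0.3]
opening: 0.652
```

It is back where it was gripped, with the ledge just taking the weight. I'll release and retreat along the case's axis.

Emit:
{"op": "apply_moves", "data": {
  "increments": [
    [[0, 0, 0], [0, 0, 0], 6.8],
    [[0, 0, 0], [0, 0, 0], 7.5],
    [[0, 0, 0], [0, 0, 0], 8.5],
    [[0, 0, 0], [0, 0, 0], 9.5],
    [[0, 0, 0], [0, 0, 0], 9.5]
  ]
}}

```text
t: 35.67
eef_pos: [584.8, -60.3, 100.7]
tcp_rot: [-1.57, -0.604, -3.045]
ft_force: [0.1, -1.4, -0.1]
opening: 0.988
```

Emit:
{"op": "apply_moves", "data": {
  "increments": [
    [[0, -1, 0], [0, 0, 0], 9.5],
    [[0, -2.5, 0], [0, 0, 0], 9.5],
    [[0, -3, 0], [0, 0, 0], 9.5],
    [[0, -4, 0], [0, 0, 0], 9.5],
    [[0, -4, 0], [0, 0, 0], 9.5]
  ]
}}

```text
t: 36.3
eef_pos: [668.8, -52.0, 224.3]
tcp_rot: [-1.571, -0.607, -3.045]
ft_force: [0.7, -0.3, -0.3]
opening: 1.002
```

Run:
```python
from h import *
s=shot('scene'); p=shot('wrist'); ims=[]
L=lean(); inv=np.linalg.inv(L); print(readout.state()['ft_force'])
for q in (s,p):
  for t in ['case_foot','case_tab','case','easel_seat']:
    for r in nets.mark_of(q,t)[:2]: x=w(q,r['point']); print(t,round(r['confidence'],2),x.round(1),(inv@np.r_[x,1])[:3].round(1))
for t in ['plain_case','lens_cap','scale_bar','brush','mouse','mug']:
    for r in nets.mark_of(s,t)[:1]: print(t,round(r['confidence'],2),w(s,r['point']).round(0))
a=cv2.resize(cv2.cvtColor(s['img'],cv2.COLOR_RGB2BGR)[215:335,250:340],(360,480),interpolation=cv2.INTER_CUBIC)
cv2.imwrite('pics/s8.png',np.hstack([a,cv2.cvtColor(p['img'],cv2.COLOR_RGB2BGR)[:,120:520]]))
```

```text
[-0.37067295 -0.28089082 -0.38115791]
case_foot 0.57 [145.7 362.2   8.6] [-268.8  462.   278.7]
case_tab 0.58 [216.9 289.    6.3] [-234.1  382.3  225.1]
case 0.78 [175.3 329.7   2.5] [-258.8  426.8  253.7]
easel_seat 0.73 [537.7 -64.4  33.8] [-47.9  -0.2   7.1]
easel_seat 0.65 [ 200.7 -357.5   30.9] [-258.7 -259.7  303.1]
case_foot 0.52 [ 709.4 -204.8    3.5] [  17.7 -156.4 -139.3]
case_foot 0.43 [ 492.6 -280.6    0.9] [-112.5 -211.1   41.9]
case_tab 0.9 [601.8 -56.2 124.6] [63.6  1.8  6.2]
case 0.57 [572.2 -60.4  70.8] [ 2.4  0.5 -0.2]
case 0.35 [ 490.6 -275.   123.5] [ -12.9 -205.4  113.5]
easel_seat 0.91 [537.4 -66.9  38.1] [-44.7  -2.7  10. ]
plain_case 0.72 [547. 267.  -2.]
scale_bar 0.74 [ 711. -204.    1.]
brush 0.79 [785. -29.  -0.]
mug 0.84 [363. 337.  -2.]
```

View pics/s8.png

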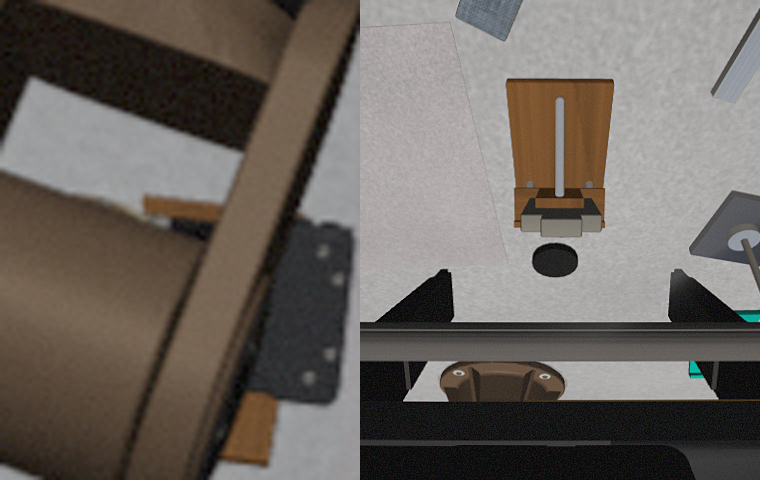

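The right half (wrist) shows the case leaning centred: body 521–601 on a base at 514–605. The scene view on the left is blocked by the arm, so I'll move aside for a last look.

Emit:
{"op": "apply_moves", "data": {
  "increments": [
    [[0, -3, 0], [0, 0, 0], 9.5],
    [[0, -3, -3], [0, 0, 0], 9.5],
    [[0, -2, -5], [0, 0, 0], 9.5],
    [[0, 0, -5], [0, 0, 0], 9.5],
    [[0, 0, -5], [0, 0, 0], 9.5]
  ]
}}

```text
t: 37.72
eef_pos: [697.6, 132.1, 289.8]
tcp_rot: [-1.571, -0.609, -3.052]
ft_force: [0.2, 0.1, -0.0]
opening: 1.003
```

Emit:
{"op": "apply_moves", "data": {
  "increments": [
    [[0, 0, -5], [0, 0, 0], 9.5],
    [[0, 0, -5], [0, 0, 0], 9.5],
    [[0, 0, -4], [0, 0, 0], 9.5],
    [[0, 0, -2], [0, 0, 0], 9.5],
    [[0, 0, 0], [0, 0, 0], 9.5]
  ]
}}

```text
t: 38.35
eef_pos: [681.3, 299.5, 289.6]
tcp_rot: [-1.571, -0.609, -3.048]
ft_force: [0.2, -1.1, -0.6]
opening: 1.0
```

Run:
```python
from h import *
s=shot('scene'); L=lean(); inv=np.linalg.inv(L)
for t in ['case_foot','case_tab','case','easel_seat']:
    for r in nets.mark_of(s,t)[:2]: x=w(s,r['point']); print(t,round(r['confidence'],2),x.round(1),(inv@np.r_[x,1])[:3].round(1))
print(proj(s,[(L@[*c,1])[:3] for c in [(68,15,0),(68,-15,0),(50,31,0),(50,-31,0),(50,31,14),(-50,31,0)]]).round(1).tolist())
cv2.imwrite('pics/s9.png',cv2.resize(cv2.cvtColor(s['img'],cv2.COLOR_RGB2BGR)[235:335,250:370],None,fx=6,fy=6,interpolation=cv2.INTER_CUBIC))
for t in ['lens_cap','mouse']:
    for r in nets.mark_of(s,t)[:1]: print(t,round(r['confidence'],2),w(s,r['point']).round(0))
```

```text
case_foot 0.68 [536.5 -59.   33. ] [-48.9   5.2   7.2]
case_foot 0.5 [596.5 -60.9 120.4] [56.9 -2.4  8.5]
case_tab 0.87 [596.  -58.6 119. ] [55.6 -0.   7.9]
case_tab 0.34 [216.  286.9   7.7] [-233.6  380.3  226.8]
case 0.74 [570.7 -62.4  70.9] [ 1.5 -1.4  1.2]
easel_seat 0.85 [ 200.6 -356.6   29.7] [-259.7 -258.8  302.5]
easel_seat 0.81 [536.4 -61.3  33.7] [-48.5   3.    7.8]
[[304.2, 283.1], [289.5, 281.4], [312.9, 283.4], [283.0, 279.9], [313.7, 276.6], [317.1, 280.0]]
lens_cap 0.75 [412. -65.   1.]
mouse 0.82 [765. 225.  -3.]
```

View pics/s9.png

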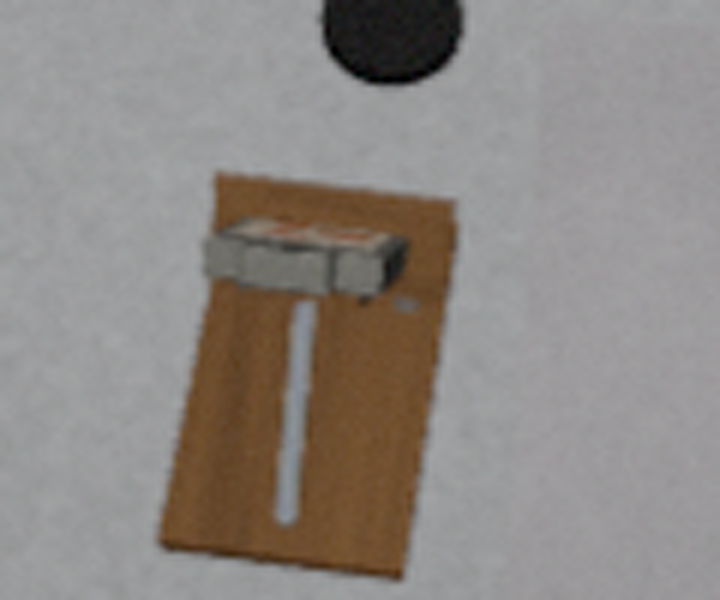

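The case leans on the easel, window outwards. Its top corners at crop (380,292) and (205,275) are about 1 px from the projected ideal pose, and every bystander is where it was. Handing in.

```bash
python3 -c "
from h import *
env.job_done()"
```

```text
the job is handed in; nothing more can be done
```

I leaned the grey tabbed case on the wooden easel and let go. I then took it again from above by the tab end, held it upright at the pointer for about 3 s, leaned it back the same way and retreated. I handed the job in at about 38 s.

**What the checks showed**
- **Hold:** the tool pose was constant to 0.1 mm. The foot was about 10–12 mm above the pointer's tip. The window was square to the lens to within about a degree by the base-edge fit.
- **Final lean:** the visible top corners of the case are about 1 px from the projected ideal pose, centred on the ledge, with the gripper clear of everything. The networks put the tab within about 2.5 mm of ideal. The foot came out 5 mm off sideways in that one reading, against a centred picture.
- **Bystanders:** the plain case, cap, scale bar, brush, mouse and mug all read within about 5 mm of where they were first found. That is within network noise.

**What failed or disagreed**
- On the first grasp the fingertips pressed on the desk, and the wrist force read 103 N at the end of that move. That is under the 120 N wrist limit, but the peak in between was not recorded. I backed off at once.
- One wrist-view fit suggested about 1° of pitch in the held case. I put that down to the camera calibration and did not correct it.

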